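# Clear, shut and clamp the casserole lid by the tandoor

## Task

Get the steel casserole ready for the tandoor: lift the kadchi (ladle) off its rim and lay it across the middle of the white plate, then fold the hinged lid fully shut, and then swing the blue clamp arm round as far as it goes, so that its foot stands over the middle of the lid. Turn the red knob clockwise (seen from above) until the foot just touches the lid, then give it one quarter turn more, and let go. Leave the other things on the board where they are.

Things in the scene. Friction and masses are not known exactly. Their poses are not given: they have to be found in the camera images.
- kadchi_mid (a point): Steel ladle, 218 mm long, about 0.11 kg, lying level across the casserole's mouth. Handle: flat strip 168 long, 12 wide, 8 mm thick. This point: middle of the whole length, about the balance point, half-way up the strip (4 mm above the rim). Own x runs along the strip to its free end, 110 mm away; bowl (52 mm wide, bottom 20 mm below this point) centred 82 mm away at -x, outside the casserole.
- plate: White ceramic plate, loose, 210 mm across, rim 20 mm high, wall about 4 mm. Origin: centre of the underside, resting on the board. The board's top is 30 mm above the work surface.
- casserole: Round steel casserole fixed to the board, 136 mm outside diameter, 80 mm high, wall 4 mm. Origin: centre of the underside. Own z up; the lid's hinge is on its +y side and the clamp post stands 140 mm from its centre on its +x side. Nothing of the casserole moves.
- lid_hinge (a point): The hinge line of the lid runs through this point along the casserole's x axis. Fixed, 74 mm from the casserole's centre in +y, 80 mm above its underside (rim height).
- lid_tab (a point): Black tab at the lid's free edge, 26 wide, 38 long, 8 mm thick; its middle is 168 mm from the hinge line, its end 180 mm. The steel lid (140 mm across, 5 mm thick, centred 74 mm from the hinge line, red boss 44 mm across in its middle) moves with it. Own y points from tab to hinge, own z out of the lid's outer (upper) face.
- lid (a joint): Lid angle in rad: 0 fully shut, grows as it opens, 1.57 upright; at the start about 2.0, leaning back away from the mouth. The hinge is stiff: the lid stays where it is left; about 0.45 N m moves it, e.g. by pushing its outer face with a fingertip.
- lid_centre (a point): Top of the red boss in the middle of the lid, 10 mm above the hinge line's height when the lid is shut; the clamp foot presses here.
- clamp_pivot (a point): Vertical axis on which the blue clamp arm swings, at the mid-height of the arm (about 143 to 146 mm above the casserole's underside). Post 22 mm thick, arm's hub 34 mm across.
- clamp_bar (a point): Point on the middle of the blue arm's bar (20 mm wide, 16 mm high), 60 mm from the pivot. Own x axis points back along the bar to the pivot. The bar is free to grip from above or to push on; the knob's axis is 140 mm from the pivot, and the knob's top is 48 mm above this point.
- clamp_arm (a joint): Arm angle in rad: 0 at its stop, foot over the middle of the lid; grows as the arm is swung away, counter-clockwise seen from above; at the start 1.15 to 1.5. To bring it over the lid it swings clockwise. Stiff pivot: stays where it is left, about 0.5 N m moves it.
- knob_grip (a point): Centre of the red T-knob's bar, 64 long, 14 wide, 28 mm high, on a vertical axis at the end of the clamp arm, 34 mm above the arm's mid-height. Own x lies along the bar (white dot at the +x end), own z up. The knob keeps its height as it turns; it takes about 0.09 N m before the touch and 0.15 N m after.
- knob (a joint): Knob angle relative to the arm in rad, grows clockwise seen from above; about 0 to 0.7 at the start, and stays where it is left. One full turn lowers the spindle and foot by 24 mm. Touch comes 1.0 to 2.5 rad after the start.
- foot_face (a point): Middle of the lower face of the clamp's black foot (32 mm across), right below the knob's axis. At the start it is 4 to 10 mm higher than lid_centre will be with the lid shut.
- foot (a joint): How far (m) the sprung foot is pushed up into the spindle: 0 while it hangs free, grows only once the foot bears on the lid, by 6 mm for a quarter turn of the knob; ends at 13 mm.
- bottle: Bystander: empty clear plastic bottle with red cap, 62 mm across, 190 mm high. Origin: centre of the underside.
- katori: Bystander: small steel bowl, 90 mm across, 40 mm high. Origin: centre of the underside.
- tumbler: Bystander: steel tumbler, 68 mm across, 90 mm high. Origin: centre of the underside.
- spice_jar: Bystander: amber glass jar with green cap, 64 mm across, 100 mm high. Origin: centre of the underside.
- salt_jar: Bystander: white ceramic jar with wooden lid, 72 mm across, 90 mm high. Origin: centre of the underside.
- tongs: Bystander: flat steel tongs, 210 mm long, 12 mm high. Origin: middle of the underside.

How it is judged:
By the outcome, as a careful person would: the job done as asked, in the order asked, and still so for the second after the job is handed in, with the robot touching nothing.
It also fails if it takes over 72 s, if anything falls off the work surface, if the arm or the gripper's body presses on something with over 40 N, if the wrist force passes 120 N, or if a joint passes its speed limit or range.

## Robot

A 7-joint arm with a two-finger parallel gripper is mounted at the origin on the work surface. World frame = base frame: x ahead of the robot, y to its left, z up, the work surface at z = 0. Lengths are in m, angles in rad, forces in N, time in s.
With the tool pointing down it reaches from about 0.425 to 0.95 m from the base axis. Payload 4.7 kg.
Tool frame: the origin (TCP) lies at the very end of the fingers, on their centre line; the grasp point (between the pads) lies 19 mm behind it; z points along the fingers, y is the direction in which the jaws open and shut (so a half turn about z gives the same grasp; the last joint's range is limited). The gripper opens to 87 mm and grips with 3 to 60 N. Pads are 19 mm wide; open, the fingers measure 117 mm over their backs; the gripper's body (75 mm by 190 mm) begins 51 mm behind the grasp point.
Start: joints at [-1.203, 0.469, -0.049, 1.532, 0.024, 1.141, -0.082], TCP at [0.261, 0.623, 0.223] pointing down, gripper open.
Joint ranges: [-2.59, 2.59], [-0.33, 1.99], [-1.39, 1.29], [0.1, 2.45], [-1.04, 4.18], [0.21, 1.99], [-2.66, 2.66]. Speed limits (rad/s): [2.57, 2.57, 3.14, 3.14, 3.14, 3.14, 3.14].

## Interface

Orientations are given as a 3x3 rotation matrix whose columns are the frame's x, y, z axes.
In Python, from workcell import read_state, imaging, ticket gives the robot as it stands.
- The arm moves only by the shell command python3 -m inch 'ROWS' [FORCE]. ROWS is text: rows parted by semicolons, each of 7 numbers parted by spaces: the shift along the tool's x, y, z in cm, then the turn, a rotation vector about the tool's x, y, z in degrees, then the finger opening in cm, from 0 to 8.7. In form: tx ty tz rx ry rz grip; .... A call has 1 to 12 rows; each row shifts and turns the pose as measured when the row begins, along the tool's axes as they then stand; what a row does not reach is not made up. A row lasts 1/10 s, in which the tool goes at most 50 mm and 8.59 degrees, less where a joint would pass 70% of its speed; a pose out of reach is approached as far as the arm can. A call is refused whole if a number of a shift passes 5 or a number of a turn 8.59, either way. A call with a gripper value outside its range is refused whole. The fingers move at their own pace and stop on an object; FORCE is the grip in N (left out, the last holds). Time passes only in rows, so rows that do not move let the fingers close. It gives the time, the measured TCP pose, the force and the opening at its end, in the units of the state.
- read_state(): the state, without advancing time (a new reading comes with each control period).
- imaging.snapshot(name): name is "side" or "top"; returns a dict with "frame" (420x560x3 uint8, red, green, blue), "mtx" (3x3 intrinsics, pixels), "k1" (the pictures are not rectified: a ray, as slopes to the right and down, at radius r is drawn at 1 + k1 r^2 times it, then the intrinsics apply), "R" (3x3) and "t" (3): a world point X has camera coordinates R X + t. Camera axes: x right, y down, z forward; pixel columns grow to the right and rows downward; lengths in m; the calibration is good to about 2 mm. A picture is of the moment at which its call begins. There is no depth.
- ticket.job_done(): hands the job in, once; it reports no verdict.
The state is a dict: "t": time; "joint_pos": joint angles; "joint_vel": joint speeds; "effort": joint torques, N m; "tool_pos": TCP position; "tool_rot": TCP orientation; "ft_force": force on the tool from outside, world axes, zero at the start; "wrist_torque": the same for the moment, N m; "width": finger opening in m.
Only numpy, scipy, OpenCV 4.12 (cv2) and the standard library are available. Lean on these libraries where they do the work, as an engineer would, in place of code of your own. Each camera call takes 0.05 s, during which the arm holds its last target.

## Working session

There is one attempt and no reset: what is moved stays moved. The work goes in short steps, Python scripts to look and compute and a shell command to move; the robot and the scene stay as the last step left them, time stands still between calls to the robot, and variables do not carry over. Pictures are saved under pics/ and viewed, and the job is handed in when it is done.

```bash
ls; mkdir -p pics; python3 - <<'E'
from workcell import read_state, imaging
import cv2, numpy as np
s=read_state(); print({k:np.round(v,3).tolist() for k,v in s.items()})
for n in("side","top"):
    d=imaging.snapshot(n); cv2.imwrite(f"pics/{n}0.png",d["frame"][:,:,::-1]); np.savez(f"pics/{n}0.npz",**d)
    print(n,d["mtx"].tolist(),d["k1"],np.round(d["R"],3).tolist(),np.round(d["t"],3).tolist())
E
```

```text
pics
{'t': 0.0, 'joint_pos': [-1.203, 0.469, -0.049, 1.534, 0.024, 1.141, -0.082], 'joint_vel': [0.001, -0.001, -0.001, 0.0, -0.001, -0.0, 0.0], 'effort': [0.0, -50.798, -0.081, -23.615, -0.061, 0.038, 0.0], 'tool_pos': [0.261, 0.622, 0.221], 'tool_rot': [[-0.922, 0.386, -0.001], [0.386, 0.922, -0.002], [-0.0, -0.002, -1.0]], 'ft_force': [0.152, -0.051, 0.52], 'wrist_torque': [0.019, 0.01, 0.003], 'width': 0.087}
side [[476.3062984412046, 0.0, 282.90162857186493], [0.0, 476.3062984412046, 209.9416281859162], [0.0, 0.0, 1.0]] -0.16088691902602978 [[0.911, -0.412, -0.005], [-0.213, -0.462, -0.861], [0.352, 0.786, -0.509]] [-0.468, 0.26, 1.227]
top [[492.38286941866767, 0.0, 287.7831298962223], [0.0, 492.38286941866767, 212.12368352699167], [0.0, 0.0, 1.0]] -0.13148243000680265 [[0.009, -1.0, -0.016], [-0.997, -0.008, -0.081], [0.081, 0.017, -0.997]] [0.029, 0.541, 1.439]
```

View pics/side0.png

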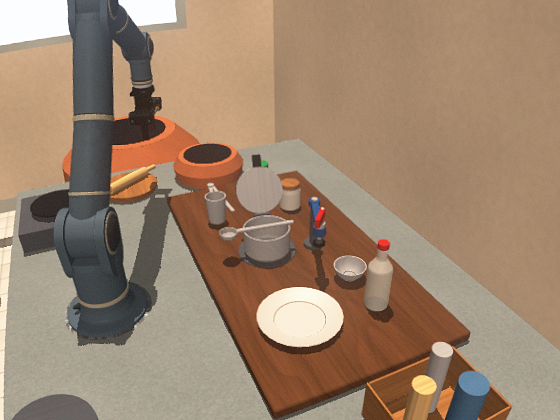

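View pics/top0.png

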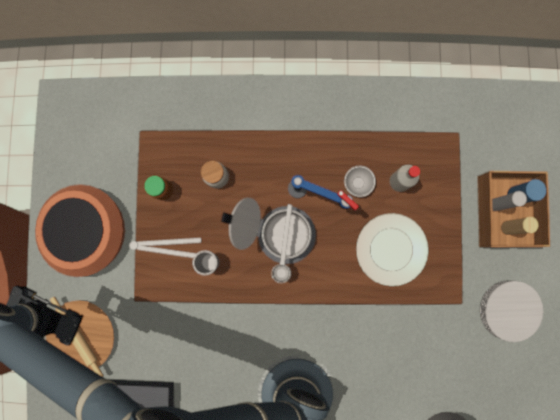

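The side view shows the casserole at (267,240), plate at (300,318), lid open at (260,190) and clamp at (317,225). The top view shows the casserole at (287,235), plate (392,249), clamp arm from (297,183) to (345,200), and ladle from (290,207) to (281,273). Next I'll write helpers and zoom in.

```bash
cat > h.py <<'E'
import numpy as np, cv2
from workcell import read_state, imaging
def und(d,px):
    p=np.atleast_2d(px).astype(float); K=d["mtx"]
    q=np.c_[(p[:,0]-K[0,2])/K[0,0],(p[:,1]-K[1,2])/K[1,1]]
    u=q.copy()
    for _ in range(20): u=q/(1+float(d["k1"])*(u**2).sum(1,keepdims=True))
    return u
def ray(d,px):
    u=und(d,px); v=np.c_[u,np.ones(len(u))]@d["R"]; C=-d["R"].T@d["t"]
    return C,v/np.linalg.norm(v,axis=1,keepdims=True)
def plane(d,px,z):
    C,v=ray(d,px); return C+v*((z-C[2])/v[:,2])[:,None]
def tri(d1,p1,d2,p2):
    C1,v1=ray(d1,p1);C2,v2=ray(d2,p2);out=[]
    for a,b in zip(v1,v2):
        M=np.c_[a,-b]; s=np.linalg.lstsq(M,C2-C1,rcond=None)[0]
        A=C1+a*s[0];B=C2+b*s[1]; out.append(np.r_[(A+B)/2,np.linalg.norm(A-B)])
    return np.array(out)
def proj(d,X):
    X=np.atleast_2d(X)@d["R"].T+d["t"]; u=X[:,:2]/X[:,2:]; u=u*(1+float(d["k1"])*(u**2).sum(1,keepdims=True))
    return u@d["mtx"][:2,:2].T+d["mtx"][:2,2]
def load(n): return dict(np.load(f"pics/{n}.npz"))
def snap(n,tag):
    d=imaging.snapshot(n); np.savez(f"pics/{n}{tag}.npz",**d); return d
def crop(d,x0,y0,x1,y1,k,name):
    cv2.imwrite(f"pics/{name}.png",cv2.resize(d["frame"][y0:y1,x0:x1,::-1],None,fx=k,fy=k,interpolation=cv2.INTER_CUBIC))
E
python3 - <<'E'
from h import *
t=load("top0"); s=load("side0")
crop(t,200,150,390,290,4,"t0c"); crop(s,200,145,350,285,4,"s0c")
E
```

```text
(no output)
```

View pics/t0c.png

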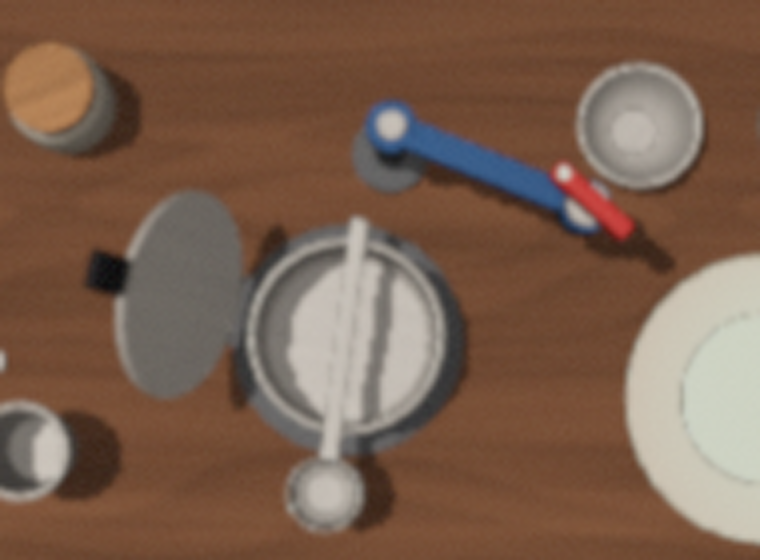

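View pics/s0c.png

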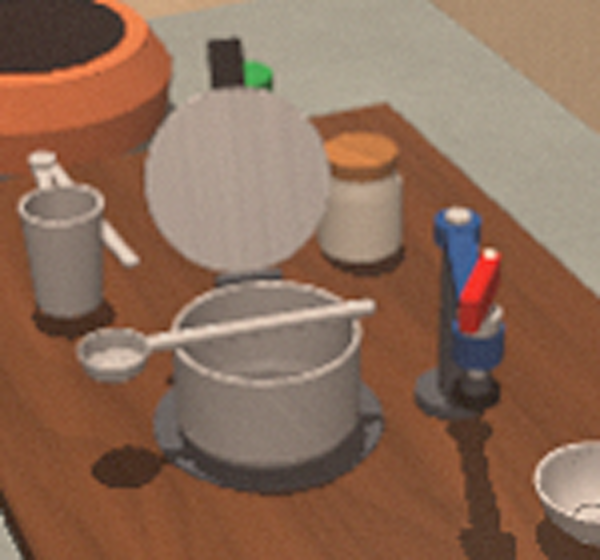

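```bash
python3 - <<'E'
from h import *
np.set_printoptions(precision=4,suppress=True)
t=load("top0"); s=load("side0")
T=lambda *p:np.array(p,float)/4-0.375+[200,150]
S=lambda *p:np.array(p,float)/4-0.375+[200,145]
# rim outer ellipse points top
print("rim L,R,T,B",plane(t,T([246,335],[446,335],[347,234],[347,437]),.11).tolist())
# side rim L/R/back/front
print(plane(s,S([173,340],[361,345],[262,281],[275,384]),.11).tolist())
for n,a,b in [("bowl",[325,493],[113,352]),("end",[358,220],[371,306]),("neck",[330,457],[148,343]),("pivottop",[391,124],[459,215]),("knobdot",[564,173],[490,256]),("knobend",[629,231],[465,325]),("tabtop",[98,270],[227,45]),]:
    print(n,tri(t,T(a),s,S(b)))
for n,p,z in [("end",[358,220],.118),("neck",[330,457],.118),("bowl",[325,493],.114),("pivot",[391,124],.184),("dot",[564,173],.223),("kend",[629,231],.223)]:
    print(n,plane(t,T(p),z))
# plate
f=t["frame"].astype(int); m=((f.min(2)>150)&(f[:,:,0]-f[:,:,2]<45)).astype(np.uint8)
n,l,st,c=cv2.connectedComponentsWithStats(m)
i=l[270,392]; print(st[i],c[i]); cn=max(cv2.findContours((l==i).astype(np.uint8),0,1)[0],key=len)
e=cv2.fitEllipse(cn);print(e)
print("plate",plane(t,[e[0]],.05),plane(t,[[e[0][0]-e[1][0]/2,e[0][1]],[e[0][0]+e[1][0]/2,e[0][1]]],.05))
E
```

```text
rim L,R,T,B [[0.4735659471627282, 0.10550255696097503, 0.1100000000000001], [0.47474648878838877, -0.033571287202673106, 0.1100000000000001], [0.5446531409216181, 0.035863361454535767, 0.1100000000000001], [0.4034826652428258, 0.03455665382018045, 0.1100000000000001]]
[[0.4107333119846442, 0.04668584062016201, 0.1100000000000001], [0.5293640355180407, -0.015069070816256414, 0.10999999999999999], [0.4992641379711596, 0.0950657348018924, 0.10999999999999999], [0.45516245067678857, -0.034725278821870376, 0.10999999999999999]]
bowl [[0.3656 0.0491 0.1107 0.0019]]
end [[0.5558 0.0277 0.1112 0.0029]]
neck [[0.3906 0.0458 0.1134 0.0021]]
pivottop [[0.6132 0.0051 0.185  0.0041]]
knobdot [[ 0.5769 -0.1063  0.2196  0.0035]]
knobend [[ 0.5393 -0.1493  0.2018  0.0012]]
tabtop [[0.5098 0.1865 0.2629 0.0053]]
end [[0.5538 0.0282 0.118 ]]
neck [[0.3897 0.046  0.118 ]]
bowl [[0.3648 0.0493 0.114 ]]
pivot [[0.6115 0.0059 0.184 ]]
dot [[ 0.5749 -0.1053  0.223 ]]
kend [[ 0.5379 -0.147   0.223 ]]
[ 357  214   71   72 3975] [391.8279 249.3507]
((391.83355712890625, 249.35546875), (69.89517211914062, 70.58447265625), 152.6479949951172)
plate [[ 0.4323 -0.2703  0.05  ]] [[ 0.4317 -0.1683  0.05  ]
 [ 0.4327 -0.3732  0.05  ]]
```

```bash
cat >> h.py <<'E'
def go(pos,ydeg=None):
    """shift (cm) in present tool axes to TCP pos, and rz (deg) to bring tool y to azimuth ydeg (tool down)"""
    s=read_state(); R=np.array(s["tool_rot"]); d=np.array(pos)-s["tool_pos"]
    az=np.degrees(np.arctan2(R[1,1],R[0,1])); 
    print("t",round(s["t"],2),"tcp",np.round(s["tool_pos"],4),"yaz",round(az,2),"tilt",np.round(R[:2,2],4),"F",np.round(s["ft_force"],2),"M",np.round(s["wrist_torque"],3),"w",round(s["width"],4),"j7",np.round(s["joint_pos"][6],2))
    print("shift cm",np.round(R.T@d*100,2),end=" ")
    if ydeg is not None:
        a=-(ydeg-az); a=(a+180)%360-180; print("rz",round(a,2),"or half",round((a+90)%180-90,2))
    else: print()
E
python3 -m inch '0 0 -5 0 0 0 5; 0 0 -5 0 0 0 5; -3 -3.6 0 0 0 0 5; -3 -3.6 0 0 0 0 5; -3 -3.6 0 0 0 0 5; -3 -3.6 0 0 0 0 5; -3 -3.6 0 0 0 0 5; -3 -3.6 0 0 0 0 5; -3 -3.6 0 0 0 -4 5; -3 -3.6 0 0 0 -4 5; -3 -3.6 0 0 0 -4 5'
python3 -c "
from h import *
go([.439,.041,.2],83.8)"
```

```text
t: 1.2
tool_pos: [0.3941, 0.2131, 0.3209]
tool_rot: [[-0.986, 0.165, -0.006], [0.165, 0.986, -0.007], [0.005, -0.008, -1.0]]
ft_force: [1.4, 1.2, 0.8]
width: 0.0498
t 1.2 tcp [0.3941 0.2131 0.3209] yaz 80.53 tilt [-0.0064 -0.007 ] F [1.42 1.22 0.8 ] M [ 0.072 -0.093  0.048] w 0.0498 j7 0.82
shift cm [ -7.32 -16.14  12.18] rz -3.27 or half -3.27
```

```bash
python3 -m inch '-1.8 -4 0 0 0 -3.3 3.6; -1.8 -4 0 0 0 0 3.6; -1.8 -4 0 0 0 0 3.6; -1.8 -4 0 0 0 0 3.6; 0 0 4 0 0 0 3.6; 0 0 0 0 0 0 3.6'
python3 -c "
from h import *
go([.439,.041,.2],83.8)"
```

```text
t: 1.8
tool_pos: [0.4476, 0.0297, 0.2809]
tool_rot: [[-0.993, 0.117, -0.005], [0.117, 0.993, -0.007], [0.004, -0.008, -1.0]]
ft_force: [-0.5, 0.7, -0.6]
width: 0.0361
t 1.8 tcp [0.4476 0.0297 0.2809] yaz 83.26 tilt [-0.0046 -0.0074] F [-0.49  0.69 -0.58] M [0.087 0.054 0.   ] w 0.0361 j7 1.3
shift cm [0.96 1.08 8.08] rz -0.54 or half -0.54
```

```bash
python3 -m inch '1 1 4 0 0 -0.5 3.6; 0 0 4 0 0 0 3.6; 0 0 3 0 0 0 3.6; 0 0 0 0 0 0 3.6'
python3 -c "
from h import *
go([.439,.041,.101],83.8)
t=snap('top','1'); crop(t,220,170,350,290,4,'t1c')
s=snap('side','1'); crop(s,200,145,350,285,4,'s1c')
"
```

```text
t: 2.2
tool_pos: [0.4418, 0.0433, 0.1729]
tool_rot: [[-0.994, 0.105, 0.003], [0.105, 0.994, -0.004], [-0.003, -0.004, -1.0]]
ft_force: [-0.4, 0.2, 0.4]
width: 0.0358
t 2.2 tcp [0.4418 0.0433 0.1729] yaz 83.98 tilt [ 0.0029 -0.0043] F [-0.41  0.22  0.35] M [-0.017  0.087  0.009] w 0.0358 j7 1.34
shift cm [ 0.28 -0.23  7.19] rz 0.18 or half 0.18
```

View pics/t1c.png

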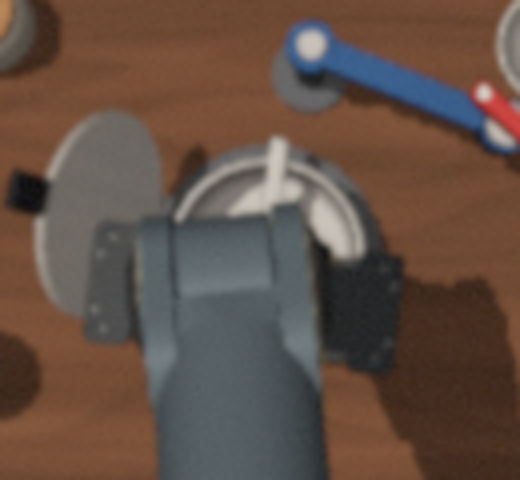

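View pics/s1c.png

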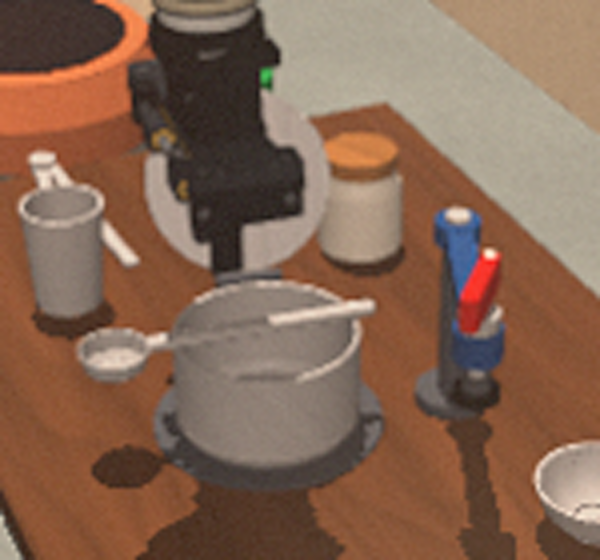

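The gripper is over the strip. In the side crop the finger is at (228,255) and the strip runs behind it, while in the top crop the body's left end (100,285) sits beside the lid. Now I'll lower slowly and watch the force.

```bash
python3 -m inch '0.2 -0.3 3 0 0 0 3.6; 0 0 2 0 0 0 3.6; 0 0 0 0 0 0 3.6'
python3 -c "
from h import *
go([.439,.041,.101],83.8)
s=snap('side','2'); crop(s,200,145,350,285,4,'s2c')
"
```

```text
t: 2.6
tool_pos: [0.4502, 0.0433, 0.1326]
tool_rot: [[-0.994, 0.102, 0.025], [0.102, 0.995, 0.003], [-0.025, 0.005, -1.0]]
ft_force: [-0.5, -0.3, 0.2]
width: 0.0361
t 2.6 tcp [0.4502 0.0433 0.1326] yaz 84.13 tilt [0.0252 0.0027] F [-0.5  -0.25  0.25] M [ 0.018 -0.016  0.012] w 0.0361 j7 1.4
shift cm [ 1.17 -0.36  3.13] rz 0.33 or half 0.33
```

View pics/s2c.png

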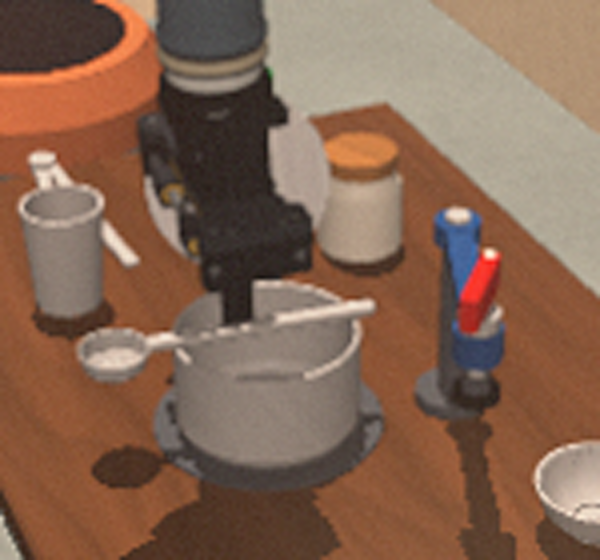

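Near its inner reach the arm drifts outward to x=0.45, so the body would come close to the lid. I'll go down about 10 mm further from the lid with the jaws a little wider and let the closing jaws draw the strip in.

```bash
python3 -m inch '0.6 -1.3 0 0 0 0 4.4; 0 0 1.6 0 0 0 4.4; 0 0 1.4 0 0 0 4.4;0 0 0 0 0 0 4.4'
python3 -c "
from h import *
go([.445,.030,.102],83.8)
print(np.round(read_state()['joint_pos'],3))
s=snap('side','3'); crop(s,200,145,350,285,4,'s3c')
"
```

```text
t: 3.05
tool_pos: [0.449, 0.0296, 0.1106]
tool_rot: [[-0.994, 0.102, 0.041], [0.103, 0.995, 0.007], [-0.04, 0.011, -0.999]]
ft_force: [0.1, 0.2, 0.1]
width: 0.0437
t 3.05 tcp [0.449  0.0296 0.1106] yaz 84.13 tilt [0.0408 0.0072] F [0.11 0.16 0.06] M [ 0.031 -0.017 -0.053] w 0.0437 j7 1.46
shift cm [ 0.44 -0.01  0.84] rz 0.33 or half 0.33
[-0.477  0.238  0.367  2.208 -0.14   0.674  1.455]
```

View pics/s3c.png

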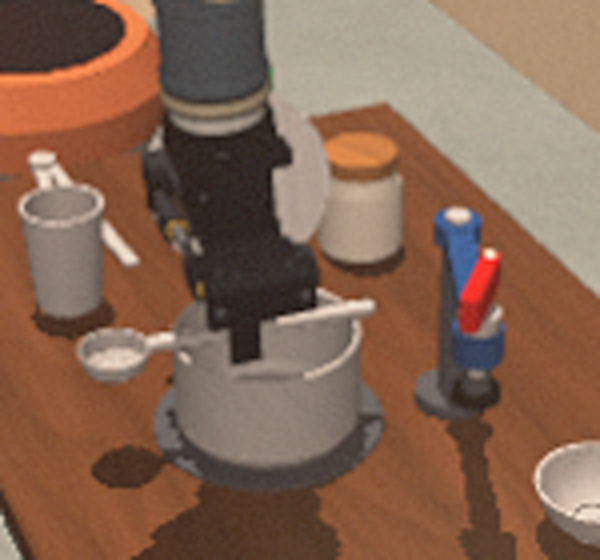

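```bash
python3 -m inch '0.3 0 1.0 0 1.5 0 4.4; 0 0 0 0 0 0 4.4'
python3 -c "
from h import *
go([.445,.030,.101],83.8)
"
```

```text
t: 3.3
tool_pos: [0.4483, 0.0299, 0.103]
tool_rot: [[-0.995, 0.102, 0.019], [0.103, 0.995, 0.012], [-0.017, 0.014, -1.0]]
ft_force: [0.3, -0.3, 0.1]
width: 0.0439
t 3.3 tcp [0.4483 0.0299 0.103 ] yaz 84.12 tilt [0.0187 0.012 ] F [ 0.33 -0.29  0.08] M [ 0.045 -0.006 -0.01 ] w 0.0439 j7 1.48
shift cm [ 0.33 -0.02  0.19] rz 0.32 or half 0.32
```

```bash
python3 -m inch '0 0 0.3 0 0.5 0 4.4; 0 0 0 0 0 0 1.5; 0 0 0 0 0 0 0.5; 0 0 0 0 0 0 0.5; 0 0 0 0 0 0 0.5; 0 0 0 0 0 0 0.5' 25
python3 -c "
from h import *
go([.445,.030,.101],83.8)
s=snap('side','4'); crop(s,200,145,350,285,4,'s4c')
"
```

```text
t: 3.9
tool_pos: [0.4493, 0.0303, 0.1007]
tool_rot: [[-0.995, 0.102, 0.011], [0.102, 0.995, 0.014], [-0.009, 0.015, -1.0]]
ft_force: [0.4, 1.5, -1.0]
width: 0.0123
t 3.9 tcp [0.4493 0.0303 0.1007] yaz 84.14 tilt [0.0107 0.0137] F [ 0.43  1.45 -1.  ] M [ 0.065 -0.044 -0.036] w 0.0123 j7 1.49
shift cm [ 0.42 -0.07 -0.03] rz 0.34 or half 0.34
```

View pics/s4c.png

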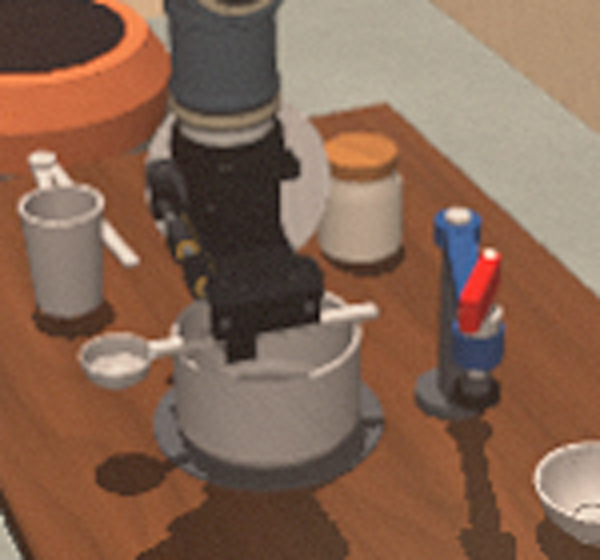

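The strip is held at width 12.3 mm. Lifting now.

```bash
python3 -m inch '0 0 -1.5 0 0 0 0.5; 0 0 -3 0 0 0 0.5; 0 0 -4 0 0 0 0.5; 0 0 -4 0 0 0 0.5; 0 0 -4 0 0 0 0.5; 0 0 -3 0 0 0 0.5; 0 0 0 0 0 0 0.5'
python3 -c "
from h import *
go([.445,-.27,.30],84)
s=snap('side','5'); crop(s,150,95,350,245,4,'s5c')
t=snap('top','5'); crop(t,220,170,350,290,4,'t5c')
"
```

```text
t: 4.65
tool_pos: [0.4448, 0.0264, 0.3012]
tool_rot: [[-0.995, 0.103, 0.004], [0.103, 0.995, 0.011], [-0.003, 0.011, -1.0]]
ft_force: [0.2, -0.2, -0.8]
width: 0.0115
t 4.65 tcp [0.4448 0.0264 0.3012] yaz 84.09 tilt [0.0041 0.0105] F [ 0.16 -0.23 -0.76] M [ 0.006 -0.04   0.013] w 0.0115 j7 1.33
shift cm [ -3.07 -29.48  -0.19] rz 0.09 or half 0.09
```

View pics/s5c.png

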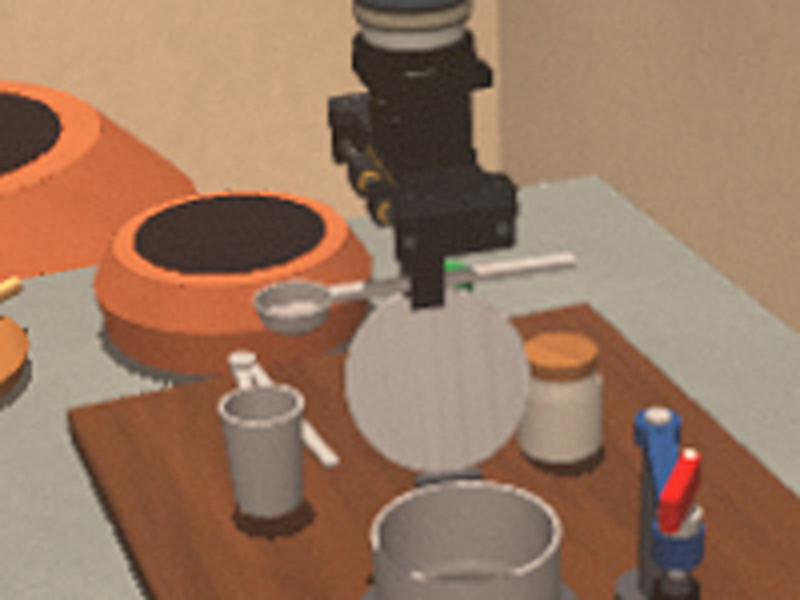

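View pics/t5c.png

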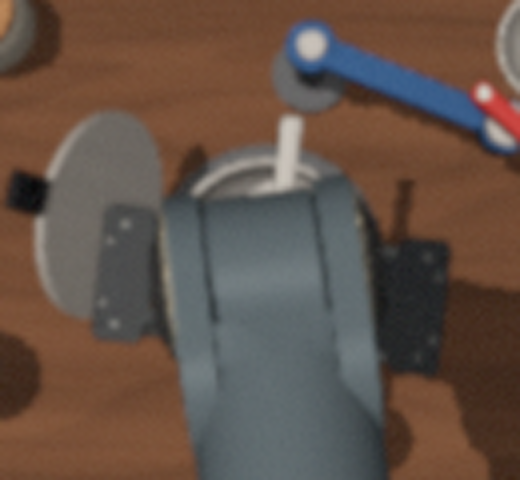

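The ladle hangs level, with its end at side (574,260) and bowl at (292,303). I'll measure where it sits relative to the TCP.

```bash
python3 - <<'E'
from h import *
t=load("top5"); s=load("side5")
a=np.array([[289,118]])/4-.375+[220,170]; b=np.array([[574,260]])/4-.375+[150,95]
print(tri(t,a,s,b), plane(t,a,.319),plane(s,b,.317))
b=np.array([[292,303]])/4-.375+[150,95]; print(plane(s,b,.311))
E
```

```text
[[0.55079671 0.01789813 0.31231253 0.00562996]] [[0.54746699 0.01893449 0.319     ]] [[0.54920426 0.00807062 0.317     ]]
[[0.36162294 0.0371668  0.311     ]]
```

```bash
python3 -m inch '-0.4 -2 0 0 0 0 0.5; -0.4 -4 0 0 0 0 0.5; -0.4 -4 0 0 0 0 0.5; -0.4 -4 0 0 0 0 0.5; -0.4 -4 0 0 0 0 0.5; -0.4 -4 0 0 0 0 0.5; -0.4 -4 0 0 0 0 0.5; -0.2 -2 0 0 0 0 0.5; 0 0 0 0 0 0 0.5; 0 0 0 0 0 0 0.5'
python3 -c "
from h import *
go([.442,-.271,.10],84)
"
```

```text
t: 5.75
tool_pos: [0.4331, -0.2609, 0.2752]
tool_rot: [[-0.994, 0.099, -0.04], [0.098, 0.995, 0.01], [0.041, 0.006, -0.999]]
ft_force: [-0.2, 0.7, -1.3]
width: 0.0116
t 5.75 tcp [ 0.4331 -0.2609  0.2752] yaz 84.34 tilt [-0.0403  0.0104] F [-0.23  0.68 -1.28] M [ 0.015 -0.093 -0.02 ] w 0.0116 j7 2.06
shift cm [-1.7  -1.03 17.45] rz 0.34 or half 0.34
```

```bash
python3 -m inch '-0.9 -0.5 4 0 -1.2 0 0.5; -0.4 -0.3 4 0 -1.1 0 0.5; 0 -0.2 4 0 0 0 0.5; 0 0 2 0 0 0 0.5; 0 0 0 0 0 0 0.5'
python3 -c "
from h import *
go([.442,-.271,.05],84)
s=snap('side','6'); crop(s,200,180,400,330,4,'s6c')
t=snap('top','6'); crop(t,320,170,450,300,4,'t6c')
"
```

```text
t: 6.25
tool_pos: [0.4442, -0.2613, 0.1272]
tool_rot: [[-0.996, 0.087, -0.002], [0.087, 0.996, 0.013], [0.003, 0.013, -1.0]]
ft_force: [-0.1, -0.3, -0.5]
width: 0.0118
t 6.25 tcp [ 0.4442 -0.2613  0.1272] yaz 85.0 tilt [-0.0015  0.0132] F [-0.13 -0.26 -0.49] M [ 0.045 -0.014 -0.001] w 0.0118 j7 2.24
shift cm [ 0.11 -1.09  7.71] rz 1.0 or half 1.0
```

View pics/s6c.png

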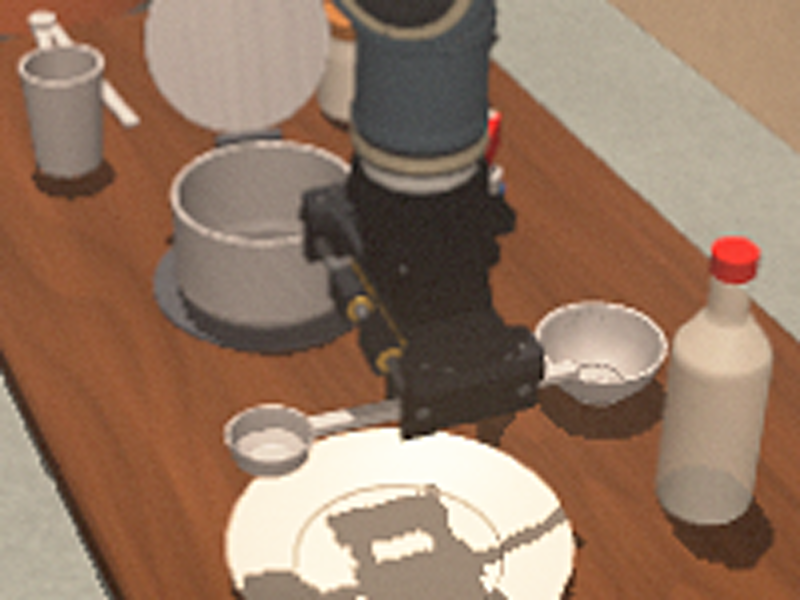

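View pics/t6c.png

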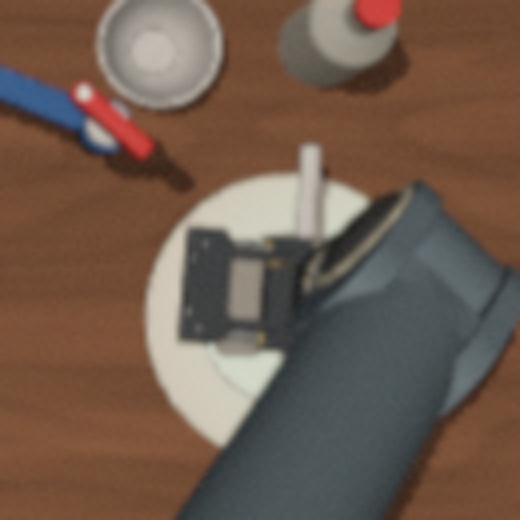

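Ladle is over the plate and clear of the katori at top crop (160,50) and the bottle. I'll correct 1 cm in y and lower.

```bash
python3 -m inch '0.1 -0.7 3 0 0 0 0.5; 0 -0.4 3 0 0 0 0.5; 0 0 1.5 0 0 0 0.5; 0 0 0 0 0 0 0.5'
python3 -c "
from h import *
go([.442,-.271,.042],84)
"
```

```text
t: 6.75
tool_pos: [0.452, -0.2733, 0.0598]
tool_rot: [[-0.997, 0.081, 0.019], [0.081, 0.997, 0.007], [-0.018, 0.009, -1.0]]
ft_force: [0.6, -0.1, -1.3]
width: 0.0118
t 6.75 tcp [ 0.452  -0.2733  0.0598] yaz 85.35 tilt [0.019 0.007] F [ 0.58 -0.11 -1.28] M [-0.008  0.053 -0.03 ] w 0.0118 j7 2.36
shift cm [1.05 0.13 1.77] rz 1.35 or half 1.35
```

```bash
python3 -m inch '1.0 0.1 0.6 0 1 0 0.5; 0.1 0 0.4 0 0 0 0.5; 0 0 0.3 0 0 0 0.5; 0 0 0 0 0 0 0.5'
python3 -c "
from h import *
go([.442,-.271,.042],84)
s=snap('side','7'); crop(s,200,200,400,350,4,'s7c')
"
```

```text
t: 7.15
tool_pos: [0.444, -0.2719, 0.0506]
tool_rot: [[-0.997, 0.079, 0.009], [0.079, 0.997, 0.006], [-0.008, 0.006, -1.0]]
ft_force: [-0.2, 0.5, -1.3]
width: 0.0115
t 7.15 tcp [ 0.444  -0.2719  0.0506] yaz 85.46 tilt [0.0086 0.0058] F [-0.18  0.5  -1.29] M [0.02  0.016 0.041] w 0.0115 j7 2.37
shift cm [0.22 0.06 0.85] rz 1.46 or half 1.46
```

View pics/s7c.png

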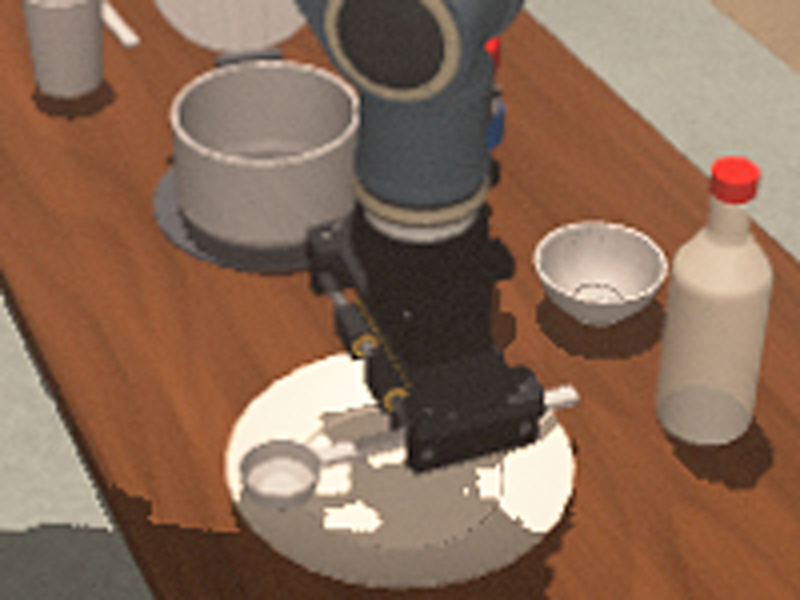

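```bash
for i in 1; do :; done; python3 -m inch '0.1 0 0.4 0 0 0 0.5; 0 0 0 0 0 0 0.5'; python3 -m inch '0.1 0 0.3 0 0 0 0.5; 0 0 0 0 0 0 0.5'; python3 -m inch '0 0 0.2 0 0 0 0.5; 0 0 0 0 0 0 0.5'
python3 -c "
from h import *
go([.442,-.271,.042],84)
s=snap('side','8'); crop(s,200,200,400,350,4,'s8c')
"
```

```text
t: 7.4
tool_pos: [0.4446, -0.2723, 0.0475]
tool_rot: [[-0.997, 0.079, 0.012], [0.079, 0.997, 0.005], [-0.011, 0.006, -1.0]]
ft_force: [-1.6, -0.2, 0.4]
width: 0.0114
t: 7.6
tool_pos: [0.4449, -0.2726, 0.0452]
tool_rot: [[-0.997, 0.079, 0.014], [0.079, 0.997, 0.004], [-0.014, 0.005, -1.0]]
ft_force: [-1.1, 0.7, 1.4]
width: 0.0114
t: 7.8
tool_pos: [0.4449, -0.2727, 0.0453]
tool_rot: [[-0.997, 0.079, 0.015], [0.08, 0.997, 0.007], [-0.014, 0.008, -1.0]]
ft_force: [0.2, -0.2, 0.4]
width: 0.0117
t 7.8 tcp [ 0.4449 -0.2727  0.0453] yaz 85.45 tilt [0.0151 0.0067] F [ 0.24 -0.17  0.4 ] M [ 0.086  0.196 -0.053] w 0.0117 j7 2.38
shift cm [0.31 0.14 0.32] rz 1.45 or half 1.45
```

View pics/s8c.png

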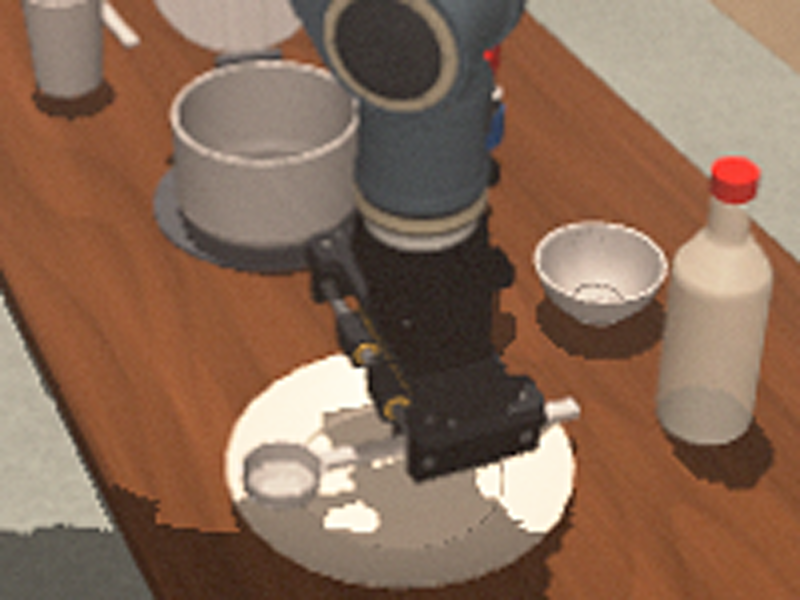

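```bash
python3 -m inch '0 0 0.2 0 0 0 0.5; 0 0 0 0 0 0 1.6; 0 0 0 0 0 0 2.2; 0 0 0 0 0 0 3; 0 0 0 0 0 0 3'
python3 -c "
from h import *
go([.442,-.271,.042],84)
s=snap('side','9'); crop(s,200,200,400,350,4,'s9c')
"
```

```text
t: 8.35
tool_pos: [0.4441, -0.2731, 0.0441]
tool_rot: [[-0.997, 0.08, 0.015], [0.081, 0.997, 0.008], [-0.014, 0.009, -1.0]]
ft_force: [0.3, -0.1, 0.3]
width: 0.0278
t 8.35 tcp [ 0.4441 -0.2731  0.0441] yaz 85.39 tilt [0.0149 0.0076] F [ 0.25 -0.05  0.27] M [ 0.052  0.056 -0.005] w 0.0278 j7 2.38
shift cm [0.23 0.19 0.21] rz 1.39 or half 1.39
```

View pics/s9c.png

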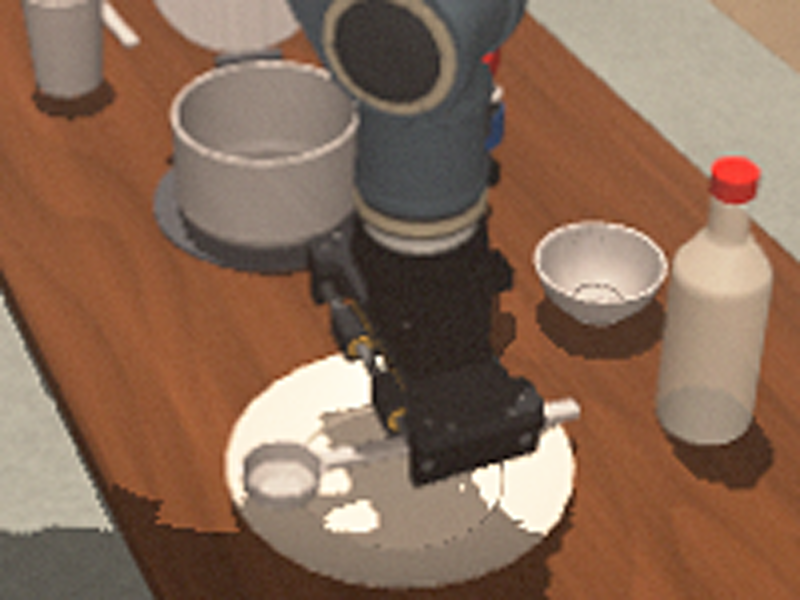

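```bash
python3 -m inch '0 0 -2 0 0 0 3; 0 0 -4 0 0 0 3; 0 0 -5 0 0 0 3; 0 0 -5 0 0 0 3; 0 0 -5 0 0 0 3; 0 0 -5 0 0 0 3; 0 0 -3 0 0 0 1; 0 0 0 0 0 0 0'
python3 -c "
from h import *
go([.52,.25,.34],80)
s=snap('side','10'); crop(s,200,200,400,350,4,'s10c')
"
```

```text
t: 9.2
tool_pos: [0.4389, -0.2748, 0.3395]
tool_rot: [[-0.997, 0.081, 0.006], [0.081, 0.997, 0.01], [-0.006, 0.01, -1.0]]
ft_force: [0.1, 0.8, 0.0]
width: 0.0213
t 9.2 tcp [ 0.4389 -0.2748  0.3395] yaz 85.33 tilt [0.0063 0.01  ] F [0.07 0.76 0.01] M [-0.008 -0.031 -0.002] w 0.0213 j7 2.08
shift cm [-3.81 52.97  0.52] rz 5.33 or half 5.33
```

View pics/s10c.png

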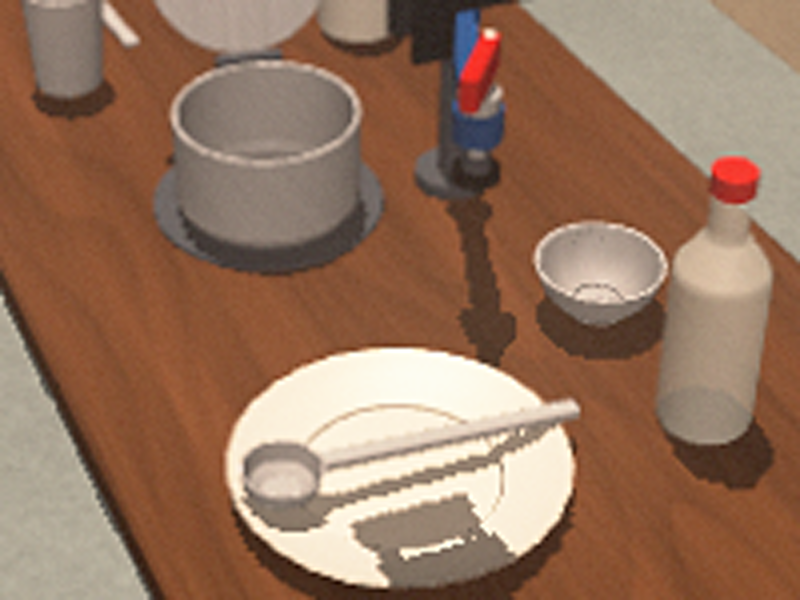

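The ladle lies across the plate, from its bowl at (283,470) to the handle end at (575,408). Now I'll go round behind the lid.

```bash
python3 -m inch '-0.3 3 0 0 0 0 0; -0.3 4.8 0 0 0 0.5 0; -0.3 4.8 0 0 0 0.5 0; -0.3 4.8 0 0 0 0.5 0; -0.3 4.8 0 0 0 0.5 0; -0.3 4.8 0 0 0 0.5 0; -0.3 4.8 0 0 0 0.5 0; -0.3 4.8 0 0 0 0.5 0; -0.3 4.8 0 0 0 0.5 0; -0.3 4.8 0 0 0 0.5 0; -0.3 4 0 0 0 0.5 0; 0 3 0 0 0 0 0'
python3 -c "
from h import *
go([.517,.25,.225],78)
"
```

```text
t: 10.45
tool_pos: [0.531, 0.2632, 0.3176]
tool_rot: [[-0.982, 0.185, -0.032], [0.185, 0.983, 0.001], [0.032, -0.004, -0.999]]
ft_force: [0.3, -0.5, -0.4]
width: 0.0006
t 10.45 tcp [0.531  0.2632 0.3176] yaz 79.33 tilt [-0.032   0.0015] F [ 0.27 -0.5  -0.39] M [ 0.034  0.006 -0.05 ] w 0.0006 j7 0.95
shift cm [ 0.84 -1.52  9.3 ] rz 1.33 or half 1.33
```

```bash
python3 -m inch '0.3 0 3 0 -0.9 0.5 0; 0 0 3 0 -0.9 0.5 0; 0 0 2.5 0 0 0 0; 0 0 0 0 0 0 0'
python3 -c "
from h import *
go([.517,.25,.225],78)
t=snap('top','11'); crop(t,200,170,400,310,4,'t11c')
s=snap('side','11'); crop(s,200,120,350,260,4,'s11c')
"
```

```text
t: 10.85
tool_pos: [0.5215, 0.2699, 0.2198]
tool_rot: [[-0.981, 0.192, -0.013], [0.192, 0.981, -0.011], [0.011, -0.014, -1.0]]
ft_force: [-0.4, -0.5, 0.4]
width: 0.0002
t 10.85 tcp [0.5215 0.2699 0.2198] yaz 78.93 tilt [-0.0131 -0.0112] F [-0.35 -0.5   0.45] M [-0.04   0.045  0.035] w 0.0002 j7 0.93
shift cm [ 0.06 -2.05 -0.5 ] rz 0.93 or half 0.93
```

View pics/t11c.png

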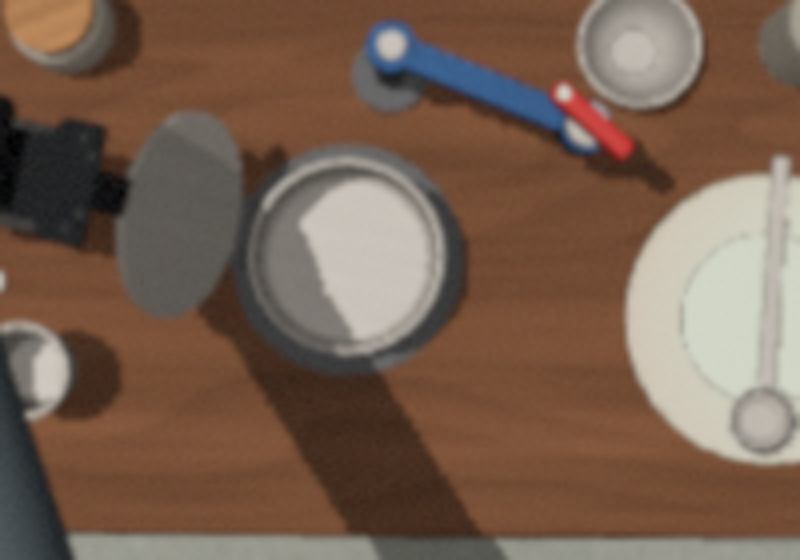

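View pics/s11c.png

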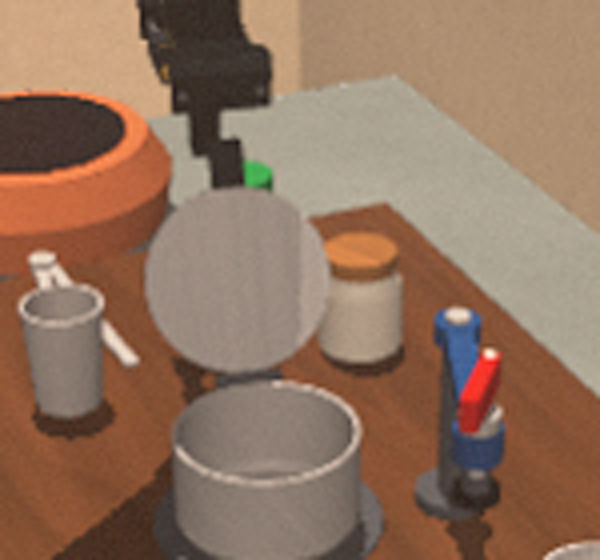

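The plate check is good: bowl (764,420) and handle end (781,160) in the top crop put the ladle's middle about 7 mm from the plate centre. The closed fingers are behind the tab at (112,190), so I can push the lid.

```bash
python3 -m inch '0 -2 -2.8 0 0 0 0; 0 -3 0 0 0 0 0; 0 -3 0 0 0 0 0; 0 -2 0 0 0 0 0; 0 -2 0 0 0 0 0; 0 -2 0 0 0 0 0'
cat >> h.py <<'E'
def hk():
    s=read_state(); p=np.array(s["tool_pos"])[:2]-[.490,.107]; print("k",round(float(p@[.213,.977])*100,2),"cm  along x",round(float(p@[.977,-.213])*100,2),"z",round(s["tool_pos"][2]*100,2))
E
python3 -c "
from h import *
go([.517,.25,.225],78);hk()
"
```

```text
t: 11.55
tool_pos: [0.5025, 0.1367, 0.2625]
tool_rot: [[-0.982, 0.186, 0.01], [0.186, 0.982, 0.007], [-0.008, 0.009, -1.0]]
ft_force: [-0.1, 2.1, 2.7]
width: 0.0007
t 11.55 tcp [0.5025 0.1367 0.2625] yaz 79.26 tilt [0.0097 0.007 ] F [-0.08  2.13  2.65] M [ 0.419  0.055 -0.032] w 0.0007 j7 1.11
shift cm [ 0.71 11.37  3.84] rz 1.26 or half 1.26
k 3.17 cm  along x 0.58 z 26.25
```

```bash
python3 -m inch '0 -1 1 0 0 0 0; 0 -1.8 0.3 0 0 0 0; 0 -1.8 0.3 0 0 0 0; 0 -1.8 0.6 0 0 0 0; 0 -1.7 0.6 0 0 0 0'
python3 -c "
from h import *
go([.517,.25,.225],78);hk()
s=snap('side','12'); crop(s,200,120,350,260,4,'s12c')
"
```

```text
t: 12.05
tool_pos: [0.4877, 0.0543, 0.2336]
tool_rot: [[-0.983, 0.184, 0.013], [0.184, 0.983, 0.01], [-0.011, 0.012, -1.0]]
ft_force: [-0.1, 1.7, -0.3]
width: 0.0008
t 12.05 tcp [0.4877 0.0543 0.2336] yaz 79.38 tilt [0.0134 0.01  ] F [-0.09  1.7  -0.28] M [ 0.541 -0.038  0.006] w 0.0008 j7 1.27
shift cm [ 0.74 19.76  1.09] rz 1.38 or half 1.38
k -5.19 cm  along x 0.9 z 23.36
```

View pics/s12c.png

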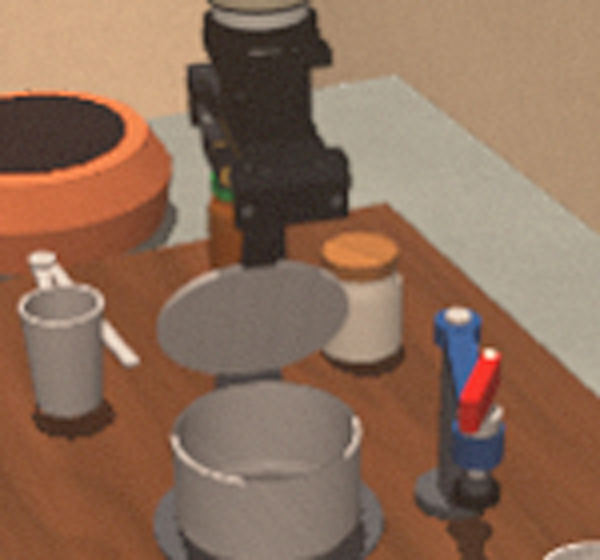

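```bash
python3 -m inch '0.2 -1.4 1 0 0 0 0; 0.2 -1.4 1 0 0 0 0; 0.2 -1.2 1.4 0 0 0 0; 0.2 -1.2 1.4 0 0 0 0; 0 -0.8 1.7 0 0 0 0'
python3 -c "
from h import *
go([.46,-.015,.117],78);hk()
s=snap('side','13'); crop(s,200,120,350,260,4,'s13c')
"
```

```text
t: 12.6
tool_pos: [0.4709, -0.0076, 0.1662]
tool_rot: [[-0.982, 0.186, 0.018], [0.186, 0.983, 0.007], [-0.017, 0.01, -1.0]]
ft_force: [-0.5, 0.6, 0.5]
width: 0.0002
t 12.6 tcp [ 0.4709 -0.0076  0.1662] yaz 79.29 tilt [0.0184 0.0068] F [-0.48  0.62  0.49] M [-0.009  0.189  0.012] w 0.0002 j7 1.44
shift cm [ 1.01 -0.98  4.89] rz 1.29 or half 1.29
k -11.61 cm  along x 0.57 z 16.62
```

View pics/s13c.png

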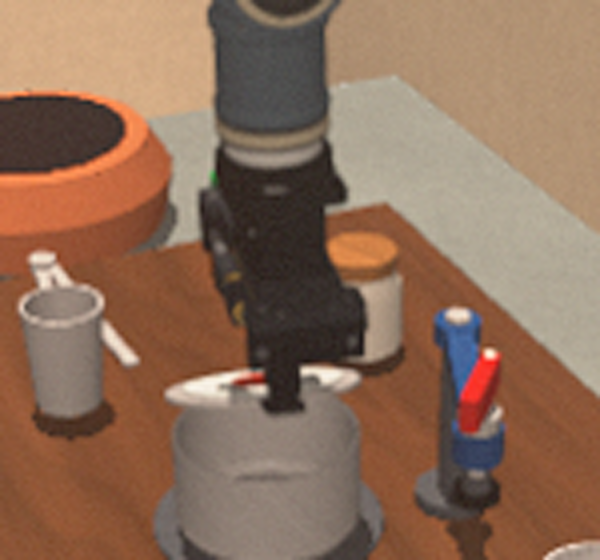

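The lid is about 20° open, with the red boss visible at (250,378). Next I'll press the tab end down.

```bash
python3 -m inch '0.2 -0.5 1.6 0 0 0 0; 0.3 -0.5 1.6 0 0 0 0; 0.2 0 1 0 0 0 0; 0 0 0.4 0 0 0 0'; python3 -m inch '0 0 0.4 0 0 0 0; 0 0 0.4 0 0 0 0'
python3 -c "
from h import *
go([.46,-.015,.117],78);hk()
s=snap('side','14'); crop(s,200,120,350,260,4,'s14c')
"
```

```text
t: 13.05
tool_pos: [0.4613, -0.0178, 0.1161]
tool_rot: [[-0.982, 0.187, 0.013], [0.187, 0.982, 0.003], [-0.012, 0.005, -1.0]]
ft_force: [-2.9, 0.1, 15.7]
width: 0.0001
t: 13.25
tool_pos: [0.4617, -0.0178, 0.1154]
tool_rot: [[-0.982, 0.186, 0.008], [0.186, 0.982, 0.007], [-0.006, 0.008, -1.0]]
ft_force: [-17.6, -1.8, 52.6]
width: 0.0002
t 13.25 tcp [ 0.4617 -0.0178  0.1154] yaz 79.26 tilt [0.0079 0.007 ] F [-17.57  -1.76  52.56] M [-0.063  4.11   0.027] w 0.0002 j7 1.52
shift cm [ 0.21  0.24 -0.16] rz 1.26 or half 1.26
k -12.79 cm  along x -0.11 z 11.54
```

View pics/s14c.png

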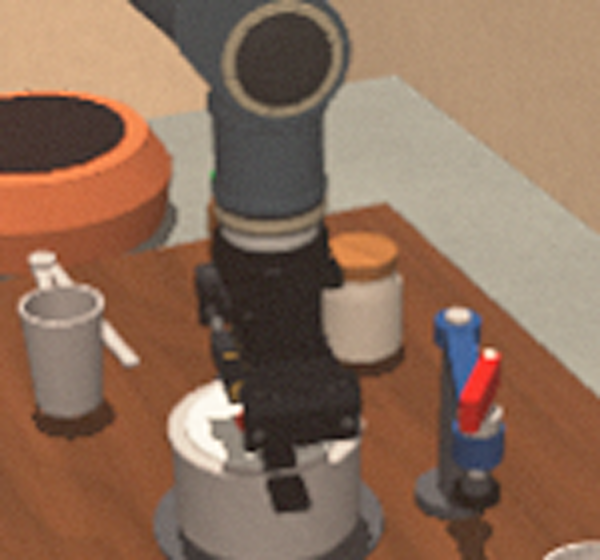

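The lid is down: TCP z 0.115 on its face and the tab flat at (290,492). The last press reached 52 N, so I'm backing off at once and turning for the clamp bar while rising.

```bash
python3 -m inch '0 0 -1.5 0 0 0 0; 0 0 -4 0 0 8.5 0; 0 0 -5 0 0 8.5 0; 0 0 -5 0 0 8.5 1; 0 0 -5 0 0 8.5 4.5; 0 0 0 0 0 8.5 4.5; 0 0 0 0 0 8.5 4.5; 0 0 0 0 0 8.5 4.5; 0 0 0 0 0 8.5 4.5; 0 0 0 0 0 8.5 4.5; 0 0 0 0 0 8.5 4.5; 0 0 0 0 0 8.5 4.5'
python3 -c "
from h import *
go([.577,-.078,.30],-23)
s=snap('side','15'); crop(s,200,145,350,285,4,'s15c')
t=snap('top','15'); crop(t,200,150,390,290,4,'t15c')
"
```

```text
t: 14.5
tool_pos: [0.461, -0.0158, 0.335]
tool_rot: [[0.267, 0.964, 0.015], [0.964, -0.267, 0.01], [0.014, 0.011, -1.0]]
ft_force: [0.3, 0.4, -0.1]
width: 0.0444
t 14.5 tcp [ 0.461  -0.0158  0.335 ] yaz -15.47 tilt [0.0147 0.0101] F [ 0.3   0.43 -0.09] M [-0.072  0.086  0.024] w 0.0444 j7 -0.31
shift cm [-2.95 12.8   3.61] rz 7.53 or half 7.53
```

View pics/s15c.png

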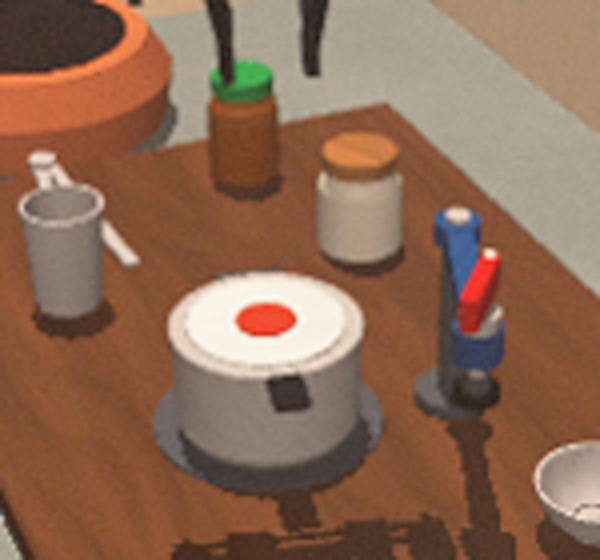

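View pics/t15c.png

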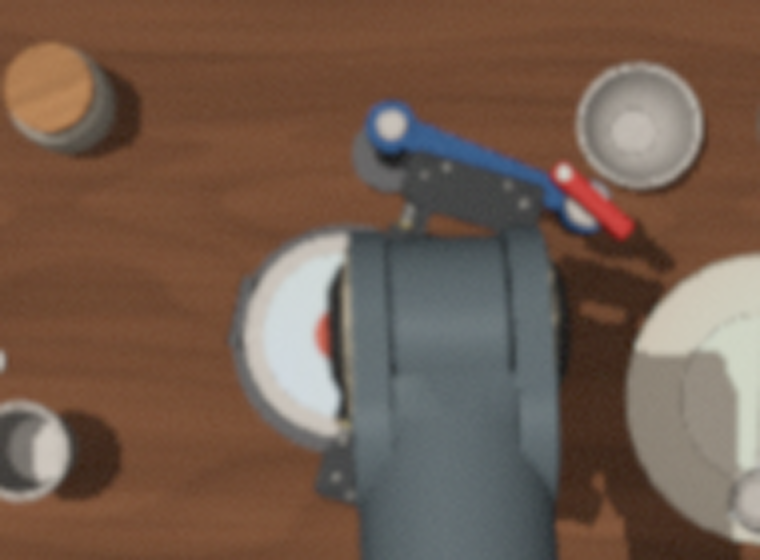

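The lid is shut flat: boss at (266,319), tab level at (290,393). Moving over the blue bar.

```bash
python3 -m inch '-0.9 3.6 0 0 0 4 4.5; -0.9 3.6 0 0 0 3.5 4.5; -0.9 3.5 0 0 0 0 4.5; -0.3 2 3 0 0 0 4.5; 0 0 2 0 0 0 4.5; 0 0 0 0 0 0 4.5'
python3 -c "
from h import *
go([.577,-.078,.25],-23)
t=snap('top','16'); crop(t,200,150,390,290,4,'t16c')
s=snap('side','16'); crop(s,200,145,350,285,4,'s16c')
"
```

```text
t: 15.2
tool_pos: [0.5765, -0.0848, 0.2855]
tool_rot: [[0.361, 0.932, 0.016], [0.932, -0.362, 0.011], [0.016, 0.011, -1.0]]
ft_force: [-0.4, -0.3, 0.1]
width: 0.0449
t 15.2 tcp [ 0.5765 -0.0848  0.2855] yaz -21.2 tilt [0.0163 0.0108] F [-0.37 -0.31  0.08] M [-0.069  0.128 -0.04 ] w 0.0449 j7 -0.11
shift cm [ 0.59 -0.24  3.55] rz 1.8 or half 1.8
```

View pics/s16c.png

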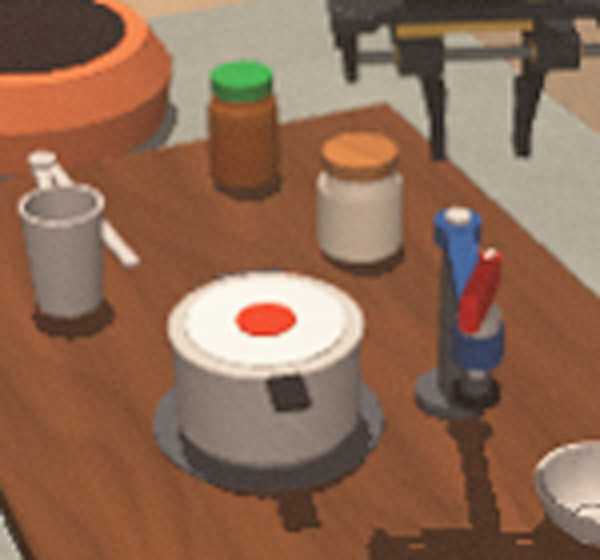

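View pics/t16c.png

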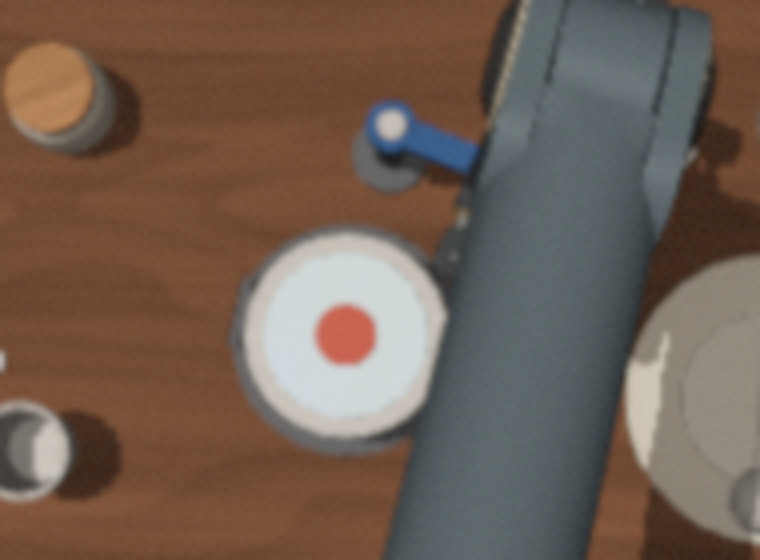

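```bash
python3 -m inch '1.2 -0.1 3 0 0 1.8 4.5; 0.3 0 3 0 0 0 4.5; 0 0 2 0 0 0 4.5; 0 0 0 0 0 0 4.5'
python3 -c "
from h import *
go([.581,-.069,.163],-23)
s=snap('side','17'); crop(s,230,130,370,260,4,'s17c')
"
```

```text
t: 15.7
tool_pos: [0.5874, -0.0671, 0.214]
tool_rot: [[0.384, 0.923, 0.034], [0.923, -0.384, 0.014], [0.026, 0.026, -0.999]]
ft_force: [0.7, -0.1, 0.1]
width: 0.045
t 15.7 tcp [ 0.5874 -0.0671  0.214 ] yaz -22.61 tilt [0.0338 0.0143] F [ 0.65 -0.09  0.08] M [-0.084  0.118 -0.058] w 0.045 j7 -0.11
shift cm [-0.56 -0.65  5.07] rz 0.39 or half 0.39
```

View pics/s17c.png

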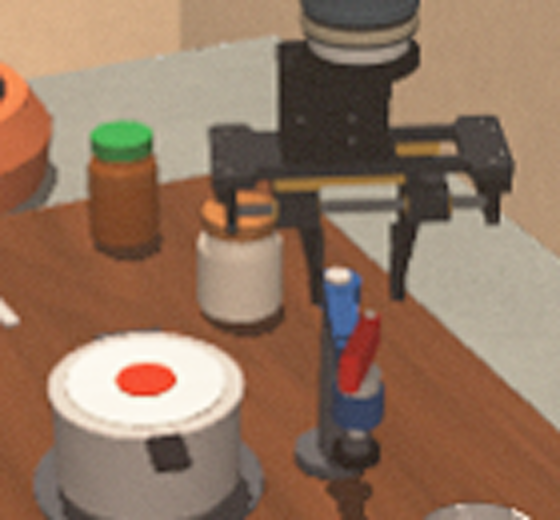

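```bash
python3 -m inch '-0.4 -0.6 1.5 1 -1 0 4.5; -0.2 -0.2 2 0 0 0 4.5; 0 0 1.5 0 0 0 4.5; 0 0 0 0 0 0 4.5'
python3 -c "
from h import *
go([.581,-.069,.163],-23)
s=snap('side','18'); crop(s,230,130,370,260,4,'s18c')
"
```

```text
t: 16.15
tool_pos: [0.5824, -0.0697, 0.1688]
tool_rot: [[0.382, 0.924, 0.022], [0.924, -0.382, 0.005], [0.013, 0.018, -1.0]]
ft_force: [-1.5, -0.1, 1.0]
width: 0.0456
t 16.15 tcp [ 0.5824 -0.0697  0.1688] yaz -22.45 tilt [0.0217 0.0046] F [-1.5  -0.06  0.98] M [-0.082  0.106  0.005] w 0.0456 j7 -0.08
shift cm [ 0.   -0.16  0.58] rz 0.55 or half 0.55
```

View pics/s18c.png

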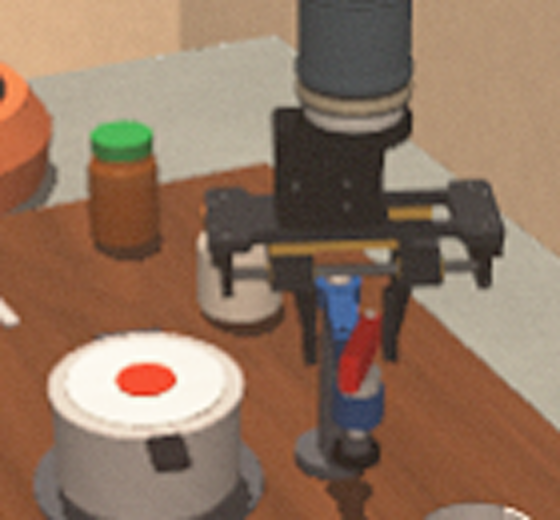

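The jaws straddle the bar. I'll narrow them loosely and swing along the arc (radius about 80 mm), turning with the arm.

```bash
python3 -m inch '0 -0.1 0.5 0 0 0 2.8; 0 0 0 0 0 0 2.8; 0.1 -1.2 0 0 0 8 2.8; 0.1 -1.2 0 0 0 8 2.8; 0.1 -1.2 0 0 0 8 2.8; 0.1 -1.2 0 0 0 8 2.8; 0.1 -1.2 0 0 0 8 2.8'
cat >> h.py <<'E'
def piv():
    s=read_state(); p=np.array(s["tool_pos"])[:2]-[.612,.005]; R=np.array(s["tool_rot"]); az=np.degrees(np.arctan2(R[1,1],R[0,1]))
    print("r",round(np.hypot(*p)*100,2),"dir",round(np.degrees(np.arctan2(p[1],p[0]))%360,1),"tool-bar dir",round((az-90)%360,1))
E
python3 -c "
from h import *
go([.581,-.069,.163],-23); piv()
s=snap('side','19'); crop(s,230,130,370,260,4,'s19c')
"
```

```text
t: 16.9
tool_pos: [0.55, -0.0417, 0.1689]
tool_rot: [[0.901, 0.43, 0.054], [0.432, -0.902, -0.016], [0.042, 0.037, -0.998]]
ft_force: [1.8, -7.0, -4.7]
width: 0.0282
t 16.9 tcp [ 0.55   -0.0417  0.1689] yaz -64.49 tilt [ 0.054  -0.0156] F [ 1.76 -6.98 -4.75] M [-1.625 -0.298 -0.096] w 0.0282 j7 -0.81
shift cm [1.59 3.77 0.8 ] rz -41.49 or half -41.49
r 7.76 dir 217.0 tool-bar dir 205.5
```

View pics/s19c.png

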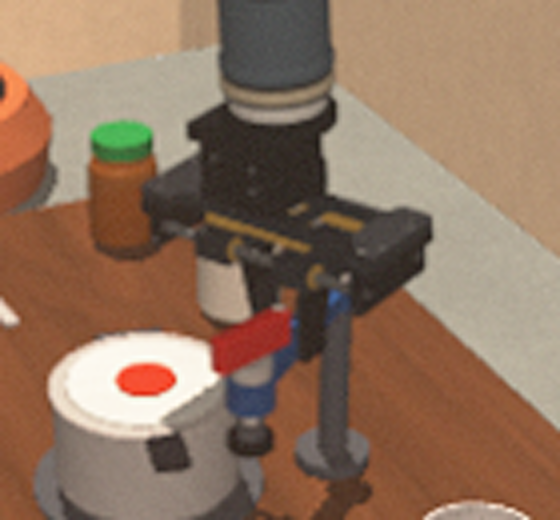

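```bash
python3 -m inch '-0.3 -1.8 0.3 1 -1.2 0 2.8; -0.2 -1.6 0.3 1 -1.2 2 2.8; 0 -1.6 0 0 0 6 2.8; 0 -1.6 0 0 0 6 2.8'
python3 -c "
from h import *
go([.581,-.069,.163],-23); piv()
"
```

```text
t: 17.35
tool_pos: [0.5298, 0.0021, 0.1683]
tool_rot: [[0.983, 0.182, 0.028], [0.183, -0.983, -0.022], [0.024, 0.026, -0.999]]
ft_force: [4.0, -8.6, -5.4]
width: 0.0283
t 17.35 tcp [0.5298 0.0021 0.1683] yaz -79.52 tilt [ 0.0281 -0.0216] F [ 4.02 -8.65 -5.39] M [-1.755 -0.738 -0.059] w 0.0283 j7 -1.15
shift cm [3.72 7.91 0.83] rz -56.52 or half -56.52
r 8.22 dir 182.0 tool-bar dir 190.5
```

```bash
python3 -m inch '0.1 -1.1 0.2 0.5 -0.5 8 2.8; 0.1 -1.1 0.1 0 0 8 2.8; 0.1 -1 0 0 0 5 2.8'
python3 -c "
from h import *
go([.581,-.069,.163],-23); piv()
s=snap('side','20'); crop(s,230,130,370,260,4,'s20c')
t=snap('top','20'); crop(t,200,150,390,290,4,'t20c')
"
```

```text
t: 17.65
tool_pos: [0.5339, 0.024, 0.1681]
tool_rot: [[0.979, -0.2, 0.026], [-0.199, -0.98, -0.026], [0.031, 0.02, -0.999]]
ft_force: [-1.2, -7.2, -6.0]
width: 0.0278
t 17.65 tcp [0.5339 0.024  0.1681] yaz -101.53 tilt [ 0.0265 -0.0262] F [-1.19 -7.24 -5.97] M [-1.546  0.427 -0.077] w 0.0278 j7 -1.51
shift cm [6.45 8.16 0.88] rz -78.53 or half -78.53
r 8.04 dir 166.3 tool-bar dir 168.5
```

View pics/s20c.png

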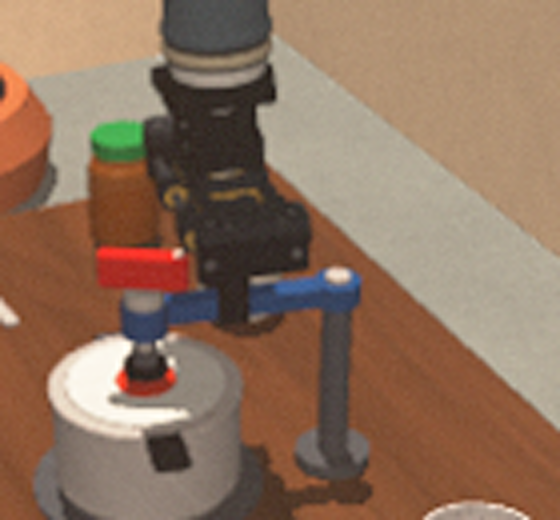

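View pics/t20c.png

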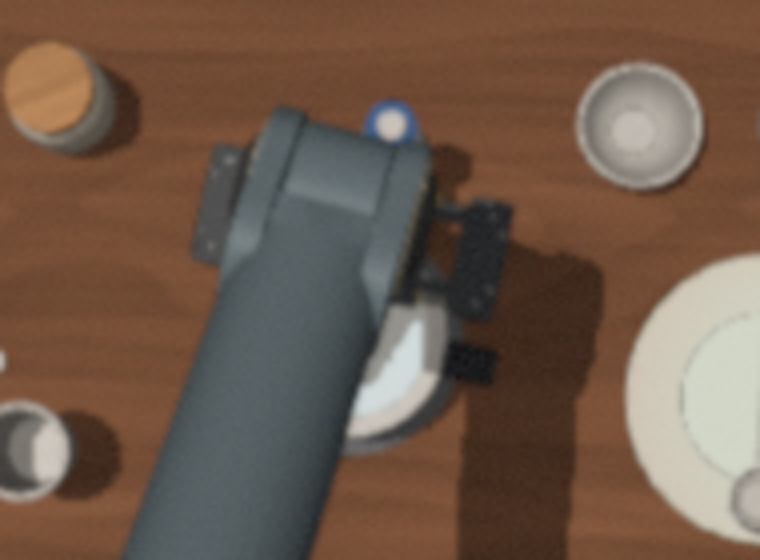

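The foot at (148,365) is nearly over the red boss (146,380). I'll push on gently until the stop shows as a force rise.

```bash
python3 -m inch '0 -0.6 0 0 0 0 2.8'; python3 -m inch '0 -0.6 0 0 0 0 2.8';  python3 -c "
from h import *
piv()"; python3 -m inch '0 -0.6 0 0 0 0 2.8'
python3 -c "
from h import *
go([.581,-.069,.163],-23); piv()
"
```

```text
t: 17.85
tool_pos: [0.5339, 0.0246, 0.1679]
tool_rot: [[0.98, -0.197, 0.024], [-0.196, -0.98, -0.034], [0.03, 0.029, -0.999]]
ft_force: [-1.7, -15.8, -3.6]
width: 0.0281
t: 17.95
tool_pos: [0.5339, 0.0244, 0.1678]
tool_rot: [[0.98, -0.199, 0.022], [-0.198, -0.979, -0.042], [0.03, 0.037, -0.999]]
ft_force: [-1.0, -11.8, -3.3]
width: 0.0283
r 8.05 dir 166.1 tool-bar dir 168.5
t: 18.05
tool_pos: [0.5339, 0.0243, 0.1677]
tool_rot: [[0.979, -0.202, 0.02], [-0.201, -0.978, -0.05], [0.03, 0.044, -0.999]]
ft_force: [-1.0, -11.5, -0.7]
width: 0.028
t 18.05 tcp [0.5339 0.0243 0.1677] yaz -101.66 tilt [ 0.0204 -0.0496] F [ -0.96 -11.47  -0.66] M [-2.434  0.596 -0.074] w 0.028 j7 -1.54
shift cm [6.47 8.16 1.03] rz -78.66 or half -78.66
r 8.04 dir 166.1 tool-bar dir 168.3
```

The arm is at its stop: the pose stays unchanged as the push rises to 12–16 N. Easing off, opening and rising.

```bash
python3 -m inch '0 0.3 0 0 0 0 4.5; 0 0 0 0 0 0 4.5; 0 0 -2 0 0 0 4.5; 0 0 -4 0 0 -8.5 4.5; 0 0 -5 0 0 -8.5 4.5; 0 0 -4 0 0 -8.5 4.5; 0 0 0 0 0 -8.5 4.5; 0 0 0 0 0 -8.5 4.5; 0 0 0 0 0 -8.5 4.5; 0 0 0 0 0 -8.5 4.5; 0 0 0 0 0 -8.5 4.5; 0 0 0 0 0 -8.5 4.5'
python3 -c "
from h import *
go([.475,.035,.3],59); piv()
s=snap('side','21'); crop(s,220,170,320,270,6,'s21c')
t=snap('top','21'); crop(t,230,170,370,280,5,'t21c')
"
```

```text
t: 19.25
tool_pos: [0.533, 0.0361, 0.3305]
tool_rot: [[0.405, 0.914, 0.03], [0.914, -0.404, -0.035], [-0.02, 0.042, -0.999]]
ft_force: [-0.2, 0.4, 0.1]
width: 0.0447
t 19.25 tcp [0.533  0.0361 0.3305] yaz -23.83 tilt [ 0.0303 -0.0354] F [-0.15  0.38  0.15] M [-0.091  0.099  0.085] w 0.0447 j7 -0.46
shift cm [-2.39 -5.39  2.88] rz -82.83 or half -82.83
r 8.49 dir 158.5 tool-bar dir 246.2
```

View pics/s21c.png

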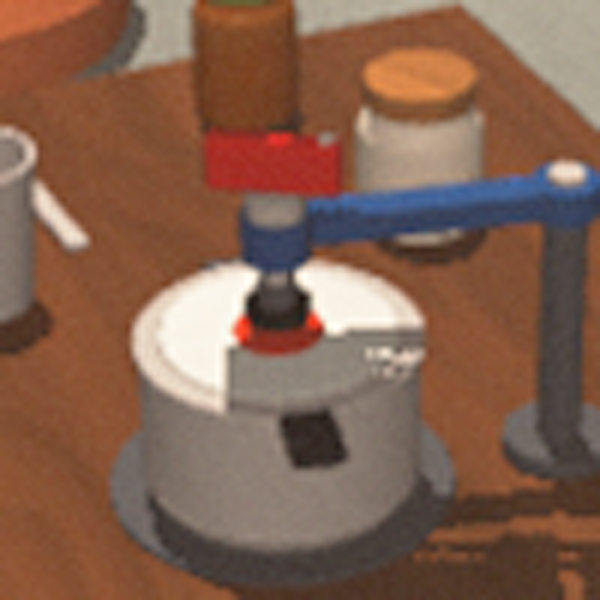

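View pics/t21c.png

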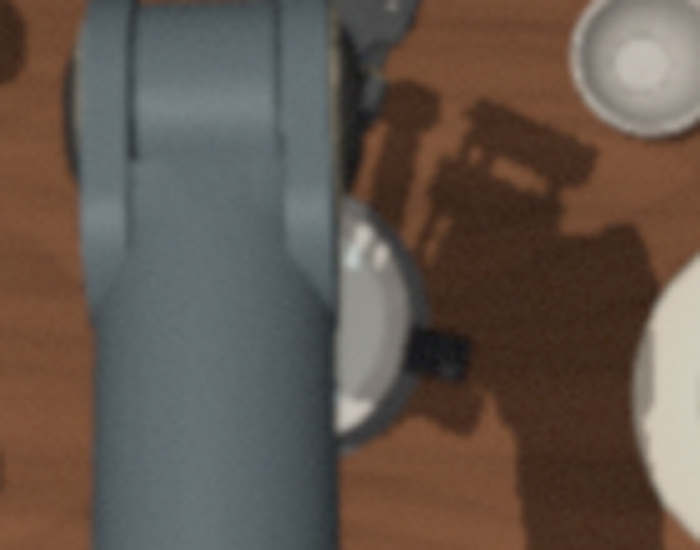

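```bash
python3 - <<'E'
from h import *
np.set_printoptions(precision=4,suppress=True)
s=load("side21"); S=lambda *p:(np.array(p,float)+.5)/6-.5+[220,170]
e=plane(s,S([207,134],[342,138]),.223); print(e, e.mean(0), np.degrees(np.arctan2(*(e[1]-e[0])[1::-1])))
e=plane(s,S([206,186],[340,193]),.195); print(e, e.mean(0), np.degrees(np.arctan2(*(e[1]-e[0])[1::-1])))
# casserole/boss centre from earlier unobstructed views
t=load("top16"); T=lambda *p:(np.array(p,float)+.5)/4-.5+[200,150]
bt=plane(t,T([346,335]),.12); s15=load("side15"); bs=plane(s15,(np.array([[266,319.]])+.5)/4-.5+[200,145],.12); print("boss",bt,bs)
C=-s["R"].T@s["t"]
for c in(bs[0],(bt[0]+bs[0])/2):
    d=C-c; d=d[:2]/np.hypot(*d[:2])
    for z in (.120,.122,.124,.126,.128,.130):
        X=np.r_[c[:2]+.016*d,z]; print(z,((proj(s,X)-[220,170]+.5)*6-.5))
    print("boss front",(proj(s,np.r_[c[:2]+.022*d,.12])-[220,170]+.5)*6)
E
```

```text
[[0.4493 0.0467 0.223 ]
 [0.5039 0.0171 0.223 ]] [0.4766 0.0319 0.223 ] -28.450651608933562
[[0.4484 0.0484 0.195 ]
 [0.5022 0.0162 0.195 ]] [0.4753 0.0323 0.195 ] -30.87369297688398
boss [[0.4738 0.0357 0.12  ]] [[0.4757 0.0301 0.12  ]]
0.12 [[279.7503 346.9153]]
0.122 [[279.6515 343.3326]]
0.124 [[279.5526 339.7443]]
0.126 [[279.4536 336.1505]]
0.128 [[279.3546 332.551 ]]
0.13 [[279.2554 328.9459]]
boss front [[280.4408 354.3225]]
0.12 [[275.6354 344.4602]]
0.122 [[275.5337 340.8805]]
0.124 [[275.4318 337.2953]]
0.126 [[275.3298 333.7046]]
0.128 [[275.2277 330.1082]]
0.13 [[275.1256 326.5063]]
boss front [[276.3314 351.8479]]
```

The lid, boss and foot all line up. The foot gap looks like about 9–10 mm, so touch should come near 140–150°. That exceeds one wrist stroke with the quarter turn, so I'll turn about 100°, re-grip, then do the touch and the quarter turn in one grip.

```bash
python3 -m inch '-1.2 -2.7 0 1.2 0.5 0 4.5; -1.2 -2.7 0 1.2 0.6 0 4.5; 0 0 0 0 0 -8.3 4.5; 0 0 0 0 0 -8.3 4.5; 0 0 0 0 0 -8.3 4.5; 0 0 0 0 0 -8.3 4.5; 0 0 0 0 0 -8.3 4.5; 0 0 0 0 0 -8.3 4.5; 0 0 0 0 0 -8.3 4.5; 0 0 0 0 0 -8.3 4.5; 0 0 0 0 0 -8.3 4.5; 0 0 0 0 0 -8.3 4.5'
python3 -c "
from h import *
go([.475,.033,.24],59)
"
```

```text
t: 20.55
tool_pos: [0.4724, 0.0407, 0.3324]
tool_rot: [[-0.867, 0.498, 0.004], [0.498, 0.867, 0.011], [0.003, 0.012, -1.0]]
ft_force: [0.8, 0.4, 0.6]
width: 0.0453
t 20.55 tcp [0.4724 0.0407 0.3324] yaz 60.15 tilt [0.0036 0.0114] F [0.77 0.36 0.62] M [-0.015  0.019  0.09 ] w 0.0453 j7 0.92
shift cm [-0.63 -0.64  9.24] rz 1.15 or half 1.15
```

```bash
python3 -m inch '-0.6 -0.6 3 0 0 1 4.5; 0 0 3 0 0 0 4.5; 0 0 2 0 0 0 4.5; 0 0 0 0 0 0 4.5'
python3 -c "
from h import *
go([.475,.033,.2],59)
s=snap('side','22'); crop(s,200,120,340,250,4,'s22c')
"
```

```text
t: 20.95
tool_pos: [0.4768, 0.0351, 0.2523]
tool_rot: [[-0.854, 0.52, 0.009], [0.52, 0.854, 0.016], [0.0, 0.019, -1.0]]
ft_force: [0.1, -0.5, 0.1]
width: 0.045
t 20.95 tcp [0.4768 0.0351 0.2523] yaz 58.66 tilt [0.0093 0.0161] F [ 0.1  -0.53  0.12] M [-0.005 -0.046 -0.024] w 0.045 j7 1.0
shift cm [ 0.04 -0.37  5.22] rz -0.34 or half -0.34
```

View pics/s22c.png

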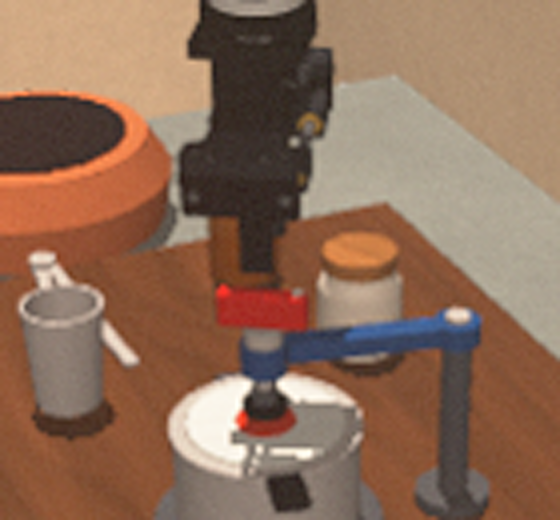

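Finger at (258,260) is right above the red bar's middle (262,307). Lower and grip.

```bash
python3 -m inch '0 -0.3 2 0 0 0 4.5; 0 0 2 0 0 0 4.5; 0 0 1.2 0 0 0 4.5; 0 0 0 0 0 0 4.5'
python3 -c "
from h import *
go([.475,.033,.2],59)"
python3 -m inch '0 0 0 0 0 0 0.8; 0 0 0 0 0 0 0.8; 0 0 0 0 0 0 0.8; 0 0 0 0 0 0 0.8' 40
python3 -c "
from h import *
go([.475,.033,.2],59)
s=snap('side','23'); crop(s,200,120,340,250,4,'s23c')
"
```

```text
t: 21.4
tool_pos: [0.4814, 0.0352, 0.2058]
tool_rot: [[-0.853, 0.522, 0.022], [0.523, 0.852, 0.021], [-0.008, 0.03, -1.0]]
ft_force: [0.3, -0.9, -0.3]
width: 0.0452
t 21.4 tcp [0.4814 0.0352 0.2058] yaz 58.51 tilt [0.0219 0.0213] F [ 0.33 -0.89 -0.35] M [-0.024  0.049 -0.053] w 0.0452 j7 1.07
shift cm [ 0.44 -0.54  0.56] rz -0.49 or half -0.49
t: 21.8
tool_pos: [0.4821, 0.0331, 0.2086]
tool_rot: [[-0.852, 0.523, 0.023], [0.523, 0.852, 0.019], [-0.01, 0.029, -1.0]]
ft_force: [-5.8, -10.8, -0.7]
width: 0.0208
t 21.8 tcp [0.4821 0.0331 0.2086] yaz 58.47 tilt [0.0232 0.0193] F [ -5.81 -10.83  -0.66] M [-2.455  1.321 -0.038] w 0.0208 j7 1.07
shift cm [ 0.61 -0.4   0.84] rz -0.53 or half -0.53
```

View pics/s23c.png

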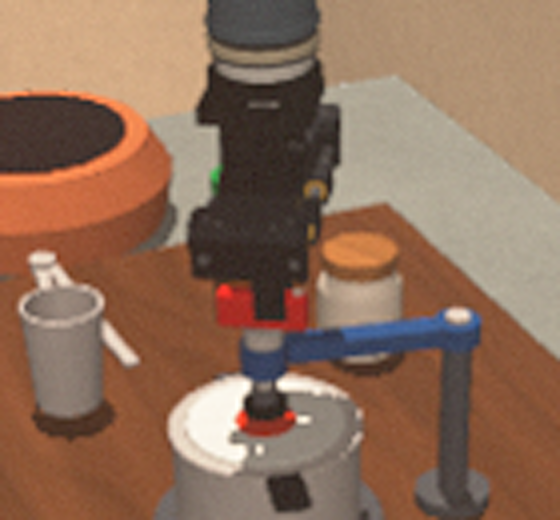

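One finger touched first (width 20.8 mm, 12 N sideways). I'll shift the tool 4 mm to centre on the bar.

```bash
python3 -m inch '0.3 -0.4 0.4 0 0 0 0.8; 0 0 0 0 0 0 0.8; 0 0 0 0 0 0 0.8; 0 0 0 0 0 0 0.8' 40
python3 -c "
from h import *
go([.475,.033,.2],59)
"
```

```text
t: 22.25
tool_pos: [0.48, 0.0292, 0.2076]
tool_rot: [[-0.851, 0.524, 0.029], [0.525, 0.851, 0.019], [-0.015, 0.032, -0.999]]
ft_force: [1.2, -0.8, -1.5]
width: 0.0137
t 22.25 tcp [0.48   0.0292 0.2076] yaz 58.38 tilt [0.0293 0.0193] F [ 1.19 -0.77 -1.5 ] M [-0.313  0.012  0.058] w 0.0137 j7 1.07
shift cm [0.63 0.03 0.75] rz -0.62 or half -0.62
```

```bash
python3 -m inch '0 0 0 0 0 0 2.4; 0 0 0 0 0 0 2.4; 0.6 0 0.5 0 0 0 2.4; 0.1 0 0 0 0 0 2.4'
python3 -c "
from h import *
go([.4748,.0329,.2],58.4)"
```

```text
t: 22.65
tool_pos: [0.4742, 0.0337, 0.2025]
tool_rot: [[-0.851, 0.525, 0.03], [0.525, 0.851, 0.02], [-0.015, 0.033, -0.999]]
ft_force: [0.1, -1.2, 0.4]
width: 0.0237
t 22.65 tcp [0.4742 0.0337 0.2025] yaz 58.34 tilt [0.0297 0.0201] F [ 0.06 -1.2   0.37] M [ 0.002 -0.003 -0.008] w 0.0237 j7 1.05
shift cm [-0.09 -0.04  0.25] rz -0.06 or half -0.06
```

```bash
python3 -m inch '0 0 0.1 1.9 0.8 0 2.4; 0 0 0 0 0 0 0.8; 0 0 0 0 0 0 0.8; 0 0 0 0 0 0 0.8' 40
python3 -c "
from h import *
go([.4748,.0329,.2],58.4)"
python3 -m inch '0 0 0 0 0 4 0.8; 0 0 0 0 0 6 0.8; 0 0 0 0 0 6 0.8; 0 0 0 0 0 6 0.8' 40
python3 -c "
from h import *
go([.4748,.0329,.2],58.4)"
```

```text
t: 23.05
tool_pos: [0.4731, 0.0339, 0.2013]
tool_rot: [[-0.851, 0.525, -0.001], [0.525, 0.851, -0.0], [0.0, -0.001, -1.0]]
ft_force: [0.2, 0.8, 0.3]
width: 0.0134
t 23.05 tcp [0.4731 0.0339 0.2013] yaz 58.34 tilt [-0.0008 -0.0003] F [0.24 0.76 0.27] M [ 0.066 -0.067  0.059] w 0.0134 j7 1.04
shift cm [-0.19  0.01  0.13] rz -0.06 or half -0.06
t: 23.45
tool_pos: [0.4734, 0.0341, 0.2013]
tool_rot: [[-0.581, 0.814, 0.003], [0.814, 0.581, 0.002], [0.0, 0.004, -1.0]]
ft_force: [0.3, 0.4, -1.9]
width: 0.014
t 23.45 tcp [0.4734 0.0341 0.2013] yaz 35.54 tilt [0.0028 0.0023] F [ 0.32  0.44 -1.89] M [ 0.005 -0.088  0.099] w 0.014 j7 0.67
shift cm [-0.18  0.05  0.13] rz -22.86 or half -22.86
```

Turning cleanly (Mz about 0.10 N m, tiny side forces). Continuing to about 100°.

```bash
python3 -m inch '0 0 0 0 0 8 0.8; 0 0 0 0 0 8 0.8; 0 0 0 0 0 8 0.8; 0 0 0 0 0 8 0.8; 0 0 0 0 0 8 0.8; 0 0 0 0 0 8 0.8; 0 0 0 0 0 8 0.8; 0 0 0 0 0 8 0.8; 0 0 0 0 0 8 0.8; 0 0 0 0 0 0 0.8' 40
python3 -c "
from h import *
go([.4748,.0329,.2],58.4)
s=snap('side','24'); crop(s,220,140,320,240,6,'s24c')"
```

```text
t: 24.45
tool_pos: [0.4746, 0.0341, 0.2013]
tool_rot: [[0.634, 0.773, 0.012], [0.773, -0.634, 0.005], [0.012, 0.006, -1.0]]
ft_force: [0.8, 0.7, -1.2]
width: 0.0136
t 24.45 tcp [0.4746 0.0341 0.2013] yaz -39.37 tilt [0.0123 0.0054] F [ 0.76  0.67 -1.17] M [-0.192  0.249 -0.128] w 0.0136 j7 -0.49
shift cm [-0.08  0.09  0.13] rz -97.77 or half 82.23
```

View pics/s24c.png

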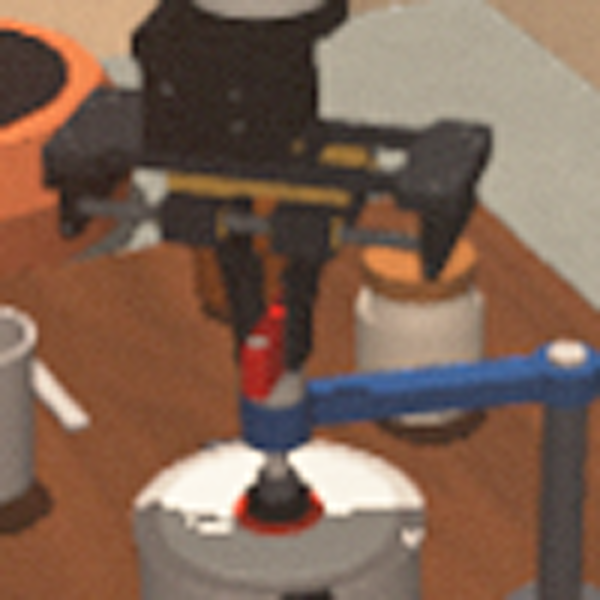

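97.7° turned (white dot now at (258,342)), with a small gap left between foot and boss. I'll go a little further watching Mz, so the re-grip stays in the wrist's range.

```bash
cat > m.py <<'E'
from h import *
s=read_state(); R=np.array(s["tool_rot"]); print("   az",round(np.degrees(np.arctan2(R[1,1],R[0,1])),2),"Mz",round(s["wrist_torque"][2],3),"Fz",round(s["ft_force"][2],2),"j7",round(s["joint_pos"][6],3),"eff7",round(s["effort"][6],3),"w",round(s["width"],4))
E
for r in 1; do python3 -m inch '0 0 0 0 0 4 0.8; 0 0 0 0 0 4 0.8' >/dev/null; python3 m.py; python3 -m inch '0 0 0 0 0 4 0.8' >/dev/null; python3 m.py;  python3 -m inch '0 0 0 0 0 4 0.8' >/dev/null; python3 m.py; done
```

```text
az -47.08 Mz 0.098 Fz -1.97 j7 -0.606 eff7 0.383 w 0.0138
   az -51.04 Mz 0.103 Fz -1.5 j7 -0.664 eff7 0.396 w 0.0137
   az -54.99 Mz 0.074 Fz -0.92 j7 -0.724 eff7 0.403 w 0.0137
```

113° so far with no touch (Mz about 0.09). Releasing, rising 4 cm, turning back 180° and re-gripping.

```bash
python3 -m inch '0 0 0 0 0 0 2.6; 0 0 0 0 0 0 2.6; 0 0 0 0 0 0 2.6; 0 0 -2.2 0 0 0 2.6; 0 0 -2.2 0 0 -8.3 2.6; 0 0 0 0 0 -8.5 2.6; 0 0 0 0 0 -8.5 2.6; 0 0 0 0 0 -8.5 2.6; 0 0 0 0 0 -8.5 2.6; 0 0 0 0 0 -8.5 2.6; 0 0 0 0 0 -8.5 2.6; 0 0 0 0 0 -8.5 2.6'
python3 -m inch '0 0 0 0 0 -8.5 2.6; 0 0 0 0 0 -8.5 2.6; 0 0 0 0 0 -8.5 2.6; 0 0 0 0 0 -8.5 2.6; 0 0 0 0 0 -8.5 2.6; 0 0 0 0 0 -8.5 2.6; 0 0 0 0 0 -8.5 2.6; 0 0 0 0 0 -8.5 2.6; 0 0 0 0 0 -8.5 2.6; 0 0 0 0 0 -8.5 2.6; 0 0 0 0 0 0 2.6'
python3 -c "
from h import *
go([.4746,.0341,.2013],125)
s=snap('side','25'); crop(s,220,140,320,240,6,'s25c')"
```

```text
t: 26.1
tool_pos: [0.4735, 0.033, 0.2477]
tool_rot: [[-0.248, 0.969, 0.015], [0.969, 0.248, 0.011], [0.007, 0.018, -1.0]]
ft_force: [0.3, 0.9, -0.1]
width: 0.0262
t: 27.2
tool_pos: [0.4726, 0.0314, 0.2487]
tool_rot: [[-0.983, -0.18, 0.017], [-0.18, 0.984, 0.015], [-0.02, 0.012, -1.0]]
ft_force: [0.6, 0.0, -0.1]
width: 0.026
t 27.2 tcp [0.4726 0.0314 0.2487] yaz 100.38 tilt [0.0175 0.015 ] F [ 0.58  0.   -0.12] M [0.046 0.052 0.016] w 0.026 j7 1.72
shift cm [-0.16  0.18  4.75] rz -24.62 or half -24.62
```

View pics/s25c.png

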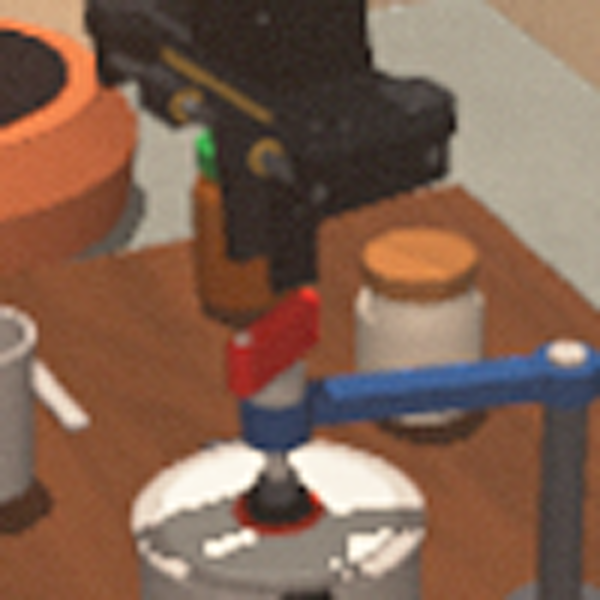

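```bash
python3 -m inch '-0.1 0.2 0 0.7 1.1 0 2.6; 0 0 0 0 0 -8.2 2.6; 0 0 0 0 0 -8.2 2.6; 0 0 0 0 0 -8.2 2.6; 0 0 0 0 0 0 2.6'
python3 -c "
from h import *
go([.4746,.0341,.2013],125)"
```

```text
t: 27.75
tool_pos: [0.4738, 0.0349, 0.2488]
tool_rot: [[-0.817, -0.577, -0.002], [-0.577, 0.817, -0.004], [0.004, -0.002, -1.0]]
ft_force: [1.1, -0.6, 1.5]
width: 0.026
t 27.75 tcp [0.4738 0.0349 0.2488] yaz 125.25 tilt [-0.0022 -0.0035] F [ 1.06 -0.55  1.47] M [0.05  0.063 0.011] w 0.026 j7 2.14
shift cm [-0.04 -0.11  4.75] rz 0.25 or half 0.25
```

```bash
python3 -m inch '0 -0.1 2 0 0 0 2.6; 0 0 1.5 0 0 0 2.6; 0 0 1 0 0 0 2.6; 0 0 0 0 0 0 2.6'
python3 -c "
from h import *
go([.4746,.0341,.2013],125)"
```

```text
t: 28.15
tool_pos: [0.4755, 0.0351, 0.2029]
tool_rot: [[-0.825, -0.566, -0.002], [-0.566, 0.825, -0.004], [0.004, -0.003, -1.0]]
ft_force: [-1.3, 0.6, -0.3]
width: 0.0257
t 28.15 tcp [0.4755 0.0351 0.2029] yaz 124.46 tilt [-0.0016 -0.0043] F [-1.31  0.58 -0.26] M [ 0.102  0.019 -0.01 ] w 0.0257 j7 2.18
shift cm [ 0.13 -0.03  0.16] rz -0.54 or half -0.54
```

Aligned over the bar. Gripping, then small turns while reading the torque.

```bash
python3 -m inch '0.1 0 0.1 0 0 -0.5 2.6; 0 0 0 0 0 0 0.8; 0 0 0 0 0 0 0.8; 0 0 0 0 0 0 0.8' 40
python3 -c "
from h import *
go([.4746,.0341,.2013],125)"
python3 -m inch '0 0 0 0 0 3 0.8' >/dev/null; python3 m.py
python3 -m inch '0 0 0 0 0 3 0.8' >/dev/null; python3 m.py
python3 -m inch '0 0 0 0 0 3 0.8' >/dev/null; python3 m.py
```

```text
t: 28.55
tool_pos: [0.4757, 0.0347, 0.2031]
tool_rot: [[-0.821, -0.571, 0.001], [-0.571, 0.821, -0.004], [0.002, -0.004, -1.0]]
ft_force: [1.7, -0.6, -5.2]
width: 0.014
t 28.55 tcp [0.4757 0.0347 0.2031] yaz 124.84 tilt [ 0.0006 -0.0042] F [ 1.75 -0.64 -5.15] M [ 0.022 -0.162  0.052] w 0.014 j7 2.19
shift cm [0.12 0.02 0.18] rz -0.16 or half -0.16
   az 121.77 Mz 0.121 Fz -4.26 j7 2.138 eff7 0.487 w 0.0133
   az 118.64 Mz 0.086 Fz -3.44 j7 2.087 eff7 0.323 w 0.0138
   az 115.52 Mz 0.075 Fz -2.72 j7 2.035 eff7 0.321 w 0.0136
```

```bash
python3 -m inch '0 0 0 0 0 3 0.8' >/dev/null; python3 m.py
python3 -m inch '0 0 0 0 0 3 0.8' >/dev/null; python3 m.py
python3 -m inch '0 0 0 0 0 3 0.8' >/dev/null; python3 m.py
python3 -m inch '0 0 0 0 0 3 0.8' >/dev/null; python3 m.py
python3 -c "
from h import *
s=snap('side','26'); crop(s,240,190,300,250,10,'s26c')"
```

```text
az 112.4 Mz 0.169 Fz -2.84 j7 1.984 eff7 0.317 w 0.0138
   az 109.27 Mz 0.118 Fz -3.09 j7 1.933 eff7 0.315 w 0.0138
   az 106.15 Mz 0.077 Fz -1.99 j7 1.881 eff7 0.313 w 0.0138
   az 103.03 Mz 0.099 Fz -3.45 j7 1.83 eff7 0.311 w 0.0137
```

View pics/s26c.png

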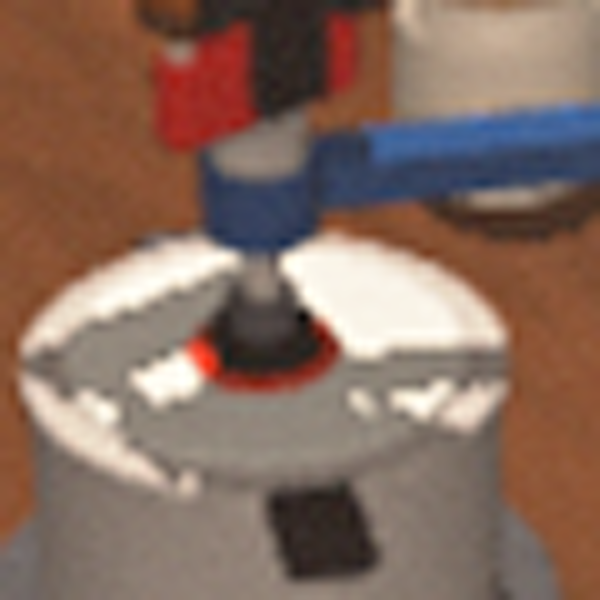

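Joint-7 effort is the cleaner signal (about 0.31, steady); foot and boss are nearly together at (262,370). Continuing in 3° rows and watching both.

```bash
python3 -m inch '0 0 0 0 0 3 0.8' >/dev/null; python3 m.py
python3 -m inch '0 0 0 0 0 3 0.8' >/dev/null; python3 m.py
python3 -m inch '0 0 0 0 0 3 0.8' >/dev/null; python3 m.py
python3 -m inch '0 0 0 0 0 3 0.8' >/dev/null; python3 m.py
python3 -m inch '0 0 0 0 0 3 0.8' >/dev/null; python3 m.py
```

```text
az 99.91 Mz 0.092 Fz -1.98 j7 1.779 eff7 0.465 w 0.0134
   az 96.84 Mz 0.193 Fz -2.74 j7 1.729 eff7 0.29 w 0.0138
   az 93.78 Mz 0.156 Fz -2.93 j7 1.679 eff7 0.3 w 0.0137
   az 90.71 Mz 0.099 Fz -2.83 j7 1.63 eff7 0.296 w 0.0137
   az 87.64 Mz 0.101 Fz -3.77 j7 1.58 eff7 0.294 w 0.0136
```

```bash
python3 -m inch '0 0 0 0 0 3 0.8' >/dev/null; python3 m.py
python3 -m inch '0 0 0 0 0 3 0.8' >/dev/null; python3 m.py
python3 -m inch '0 0 0 0 0 3 0.8' >/dev/null; python3 m.py
python3 -m inch '0 0 0 0 0 3 0.8' >/dev/null; python3 m.py
python3 -m inch '0 0 0 0 0 3 0.8' >/dev/null; python3 m.py
python3 -m inch '0 0 0 0 0 3 0.8' >/dev/null; python3 m.py
python3 -c "
from h import *
go([.4746,.0341,.2013],125)
s=snap('side','27'); crop(s,240,190,300,250,10,'s27c')"
```

```text
az 84.58 Mz 0.096 Fz -3.53 j7 1.53 eff7 0.292 w 0.0139
   az 81.51 Mz 0.116 Fz -3.3 j7 1.481 eff7 0.29 w 0.0137
   az 78.45 Mz 0.118 Fz -2.72 j7 1.432 eff7 0.288 w 0.014
   az 75.38 Mz 0.095 Fz -1.48 j7 1.383 eff7 0.286 w 0.0136
   az 72.32 Mz 0.076 Fz -2.76 j7 1.334 eff7 0.284 w 0.0137
   az 69.25 Mz 0.143 Fz -2.32 j7 1.285 eff7 0.281 w 0.0137
t 30.4 tcp [0.476  0.0326 0.2031] yaz 69.25 tilt [ 0.0064 -0.0058] F [ 1.13 -0.33 -2.32] M [ 0.024 -0.034  0.143] w 0.0137 j7 1.28
shift cm [0.19 0.09 0.18] rz -55.75 or half -55.75
```

View pics/s27c.png

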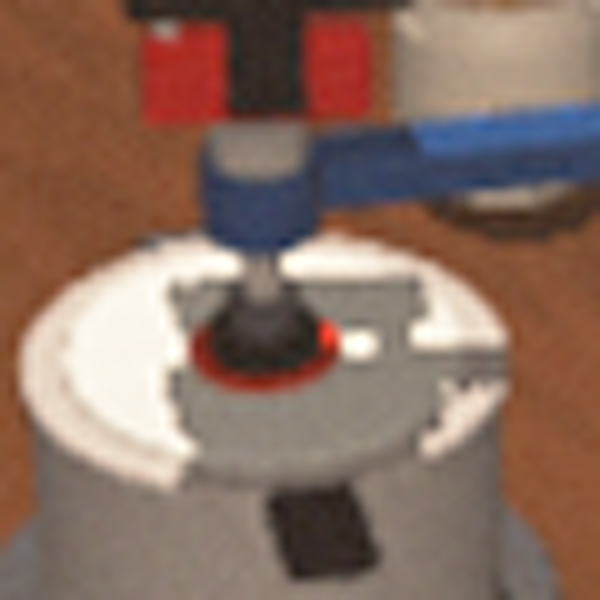

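The total turn is now 169°, past the stated touch range (up to 143°), and Mz alone is too noisy to mark the touch. The foot should stop descending at touch, so I'll track the foot and spindle rows across the saved pictures.

```bash
python3 - <<'E'
from h import *
np.set_printoptions(precision=0,suppress=True,linewidth=200)
for n,a in [("side21",0),("side22",0),("side23",0),("side24",97.7),("side25",113.3),("side26",135.3),("side27",169.1)]:
    f=load(n)["frame"].astype(float)
    p=f[:,264:269].mean(1)
    rows=np.arange(212,232)
    print(n,a,"R",p[rows,0],"\n      R-G",(p[rows,0]-p[rows,1]))
    r=p[:,0]
    # black->red bottom crossing at R=90, subpixel
    k=[i+ (90-r[i])/(r[i+1]-r[i]) for i in range(216,231) if r[i]<90<=r[i+1]]
    print("   bottom edge row",np.round(k,2))
E
```

```text
side21 0 R [ 60.  59.  54.  92. 123. 103.  77.  77.  78.  68.  53.  49.  54. 113. 137. 135. 146. 148. 142. 142.] 
      R-G [ -7.  -7. -10.   6.  13.  12.   9.   8.   9.  11.   9.   9.  12.  65.  87.  86.  91.  37.   7.  11.]
   bottom edge row [225.]
side22 0 R [ 59.  58.  53.  92. 123. 102.  77.  77.  77.  66.  51.  50.  54. 113. 138. 134. 146. 148. 141. 163.] 
      R-G [ -7.  -9. -10.   4.  13.  13.   9.   8.   9.  10.  12.  10.  11.  64.  86.  85.  92.  36.   8.  11.]
   bottom edge row [225.]
side23 0 R [ 57.  60.  56.  94. 126. 105.  78.  77.  79.  66.  54.  50.  53. 115. 140. 136. 146. 149. 142. 168.] 
      R-G [ -9.  -8. -10.   4.  13.  13.   9.   9.  10.  10.  12.   9.  12.  66.  87.  86.  92.  36.   8.  11.]
   bottom edge row [225.]
side24 97.7 R [ 56.  55.  50. 117. 163. 152. 125. 102.  76.  77.  76.  64.  50.  48.  51. 113. 149. 149. 144. 143.] 
      R-G [-10. -11. -11.   6.  13.  16.  13.  12.   9.   9.   7.   9.  10.   9.  12.  67.  96.  36.   8.  10.]
   bottom edge row [227.]
side25 113.3 R [ 56.  54.  46. 116. 160. 155. 132. 111.  84.  75.  76.  71.  55.  48.  46.  96. 143. 149. 142. 143.] 
      R-G [-10. -10. -12.   5.  12.  16.  14.  13.   9.   8.   8.   7.   7.   9.   6.  54.  90.  37.   8.   9.]
   bottom edge row [227.]
side26 135.3 R [ 56.  52.  46. 115. 157. 151. 131. 113.  83.  72.  78.  70.  54.  46.  43.  96. 144. 150. 144. 145.] 
      R-G [ -9. -12. -14.   4.  12.  16.  15.  11.  10.   8.   9.   8.  10.   7.   6.  54.  92.  37.   7.   9.]
   bottom edge row [227.]
side27 169.1 R [ 58.  56.  51. 116. 163. 155. 130. 115.  87.  76.  79.  70.  59.  49.  47.  96. 143. 150. 143. 145.] 
      R-G [-10.  -9. -11.   4.  13.  16.  15.  12.  11.   9.   9.   9.  10.   9.   6.  53.  90.  37.   7.  10.]
   bottom edge row [227.]
```

The foot's lower edge is identical at 113°, 135° and 169° (R=96 at row 227), but was about 0.27 px higher at 97.7°. So touch came between those, near 110°. I'll refine with all columns.

```bash
python3 - <<'E'
from h import *
E={}
for n in ["side21","side22","side23","side24","side25","side26","side27"]:
    f=load(n)["frame"].astype(float)[:,:,0]; o=[]
    for c in range(259,274):
        r=f[:,c]; i=221+int(np.argmin(r[221:229])); 
        # last row below 95 before rising
        k=[j+(90-r[j])/(r[j+1]-r[j]) for j in range(i,232) if r[j]<90<=r[j+1]]
        o.append(k[0] if k else np.nan)
    E[n]=np.array(o)
b=np.nanmean([E["side21"],E["side22"],E["side23"]],0)
for n in E: d=E[n]-b; print(n,np.round(d,2),"med",round(np.nanmedian(d),3),"mean core",round(np.nanmean(d[2:12]),3))
# upper contour of the foot (spindle/foot shoulder) by correlation of vertical gradient
E
```

```text
side21 [  nan   nan  0.01 -0.01  0.01  0.    0.02  0.01 -0.03  0.01  0.15  0.04
   nan   nan   nan] med 0.007 mean core 0.02
side22 [  nan   nan  0.03 -0.01  0.04  0.    0.03 -0.01  0.    0.01  0.17  0.02
  0.13   nan   nan] med 0.016 mean core 0.027
side23 [  nan   nan -0.03  0.02 -0.05 -0.   -0.05 -0.    0.03 -0.02 -0.31 -0.06
 -0.13   nan   nan] med -0.032 mean core -0.047
side24 [ nan  nan 3.12 1.94 2.05 2.02 2.07 2.   2.   2.05 2.27 2.08 2.26  nan
  nan] med 2.054 mean core 2.159
side25 [ nan  nan 3.14 2.49 2.32 2.24 2.47 2.38 2.12 2.28 2.4  2.16 3.14  nan
  nan] med 2.378 mean core 2.399
side26 [ nan  nan 1.95 2.57 2.25 2.3  2.47 2.39 2.14 2.24 2.38 2.3  3.16  nan
  nan] med 2.305 mean core 2.3
side27 [ nan  nan 3.2  2.49 2.26 2.24 2.49 2.32 2.22 2.21 2.41 2.19 3.15  nan
  nan] med 2.321 mean core 2.404<stdin>:11: RuntimeWarning: Mean of empty slice
```

Using all columns, touch is at about 110.7° of turn (2.32 px against 2.05 px at 97.7°). The quarter turn should therefore end at about 200.7°, tool azimuth 37.6°, which is 31.6° more.

```bash
python3 -m inch '0 0 0 0 0 4 0.8; 0 0 0 0 0 4 0.8; 0 0 0 0 0 4 0.8; 0 0 0 0 0 4 0.8; 0 0 0 0 0 4 0.8; 0 0 0 0 0 4 0.8; 0 0 0 0 0 4 0.8' >/dev/null; python3 m.py; python3 -c "
from h import *
go([.4746,.0341,.2013],37.6)"
```

```text
az 40.79 Mz 0.107 Fz -3.03 j7 0.841 eff7 0.379 w 0.0135
t 31.15 tcp [0.4754 0.0317 0.2031] yaz 40.79 tilt [ 0.0063 -0.0059] F [ 1.88 -1.01 -3.03] M [-0.097 -0.025  0.107] w 0.0135 j7 0.84
shift cm [0.24 0.1  0.18] rz 3.19 or half 3.19
```

```bash
python3 -m inch '0 0 0 0 0 3.1 0.8; 0 0 0 0 0 0 0.8' >/dev/null; python3 m.py; python3 -c "
from h import *
s=snap('side','28'); crop(s,240,190,300,250,10,'s28c')
f=s['frame'][:,:,0].astype(float); print(f[224:230,262:271].round())"
```

```text
az 37.72 Mz -0.021 Fz -2.75 j7 0.795 eff7 -0.141 w 0.0137
[[ 45.  46.  53.  57.  58.  57.  48.  52.  50.]
 [ 41.  46.  45.  45.  53.  50.  45.  44.  42.]
 [ 67.  49.  47.  46.  42.  42.  44.  57.  95.]
 [121. 112.  97.  87.  86. 103. 112. 117. 138.]
 [147. 149. 144. 144. 143. 147. 150. 149. 146.]
 [149. 147. 154. 152. 153. 147. 146. 148. 146.]]
```

View pics/s28c.png

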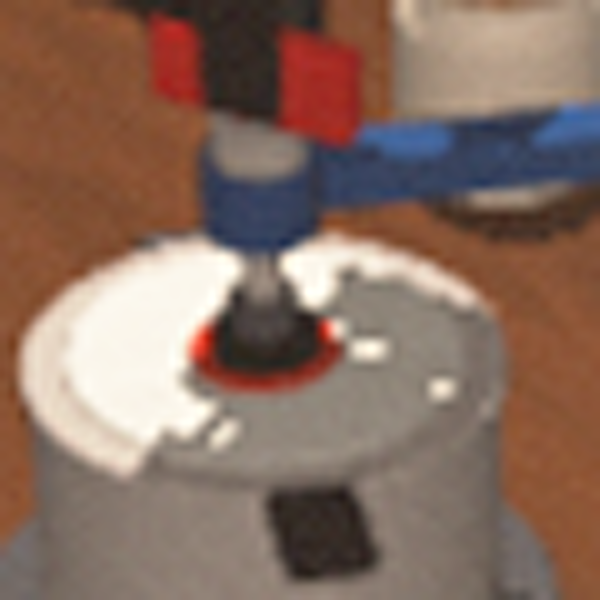

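The knob is at 200.6° and the foot stays seated at (262,350). Letting go and rising clear.

```bash
python3 -m inch '0 0 0 0 0 0 2; 0 0 0 0 0 0 2.8; 0 0 0 0 0 0 2.8; 0 0 -2 0 0 0 2.8; 0 0 -4 0 0 0 3; 0 0 -5 0 0 0 3; 0 0 -5 0 0 0 3; 0 0 -4 0 0 0 3; 0 0 0 0 0 0 3'
python3 -c "
from h import *
go([.4746,.0341,.2013],37.6)"
```

```text
t: 32.3
tool_pos: [0.474, 0.0326, 0.4107]
tool_rot: [[-0.615, 0.788, 0.004], [0.788, 0.615, -0.005], [-0.006, 0.0, -1.0]]
ft_force: [-0.1, 0.1, -0.8]
width: 0.0302
t 32.3 tcp [0.474  0.0326 0.4107] yaz 37.99 tilt [ 0.0039 -0.0049] F [-0.12  0.12 -0.8 ] M [0.004 0.019 0.05 ] w 0.0302 j7 0.47
shift cm [ 0.21  0.14 20.94] rz 0.39 or half 0.39
```

```bash
python3 -m inch '3 1 0 0 0 0 3; 4.4 1.8 0 0 0 0 3; 4.4 1.8 0 0 0 0 3; 4.4 1.8 0 0 0 0 3; 4.4 1.8 0 0 0 0 3; 4.4 1.8 0 0 0 0 3; 4.4 1.8 0 0 0 0 3; 4.4 1.8 0 0 0 0 3; 4 1.6 0 0 0 0 3; 0 0 0 0 0 0 3'
python3 - <<'E'
from h import *
s=snap('side','30'); t=snap('top','30'); cv2.imwrite('pics/side30.png',s['frame'][:,:,::-1]); crop(t,130,130,470,310,2,'t30c'); crop(s,220,150,320,250,6,'s30c')
E
```

```text
t: 33.3
tool_pos: [0.3577, 0.4355, 0.4043]
tool_rot: [[-0.612, 0.791, 0.001], [0.791, 0.612, -0.002], [-0.002, -0.001, -1.0]]
ft_force: [-0.2, 0.2, -0.6]
width: 0.0303
```

View pics/side30.png

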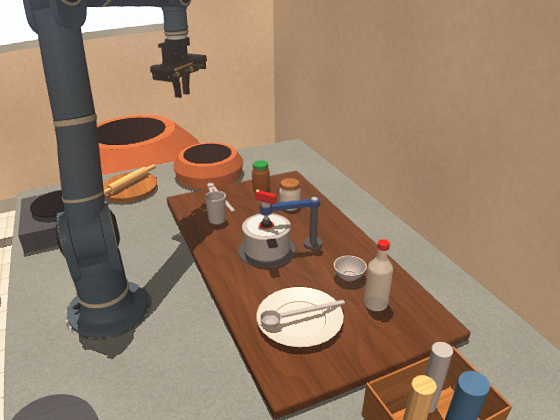

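View pics/t30c.png

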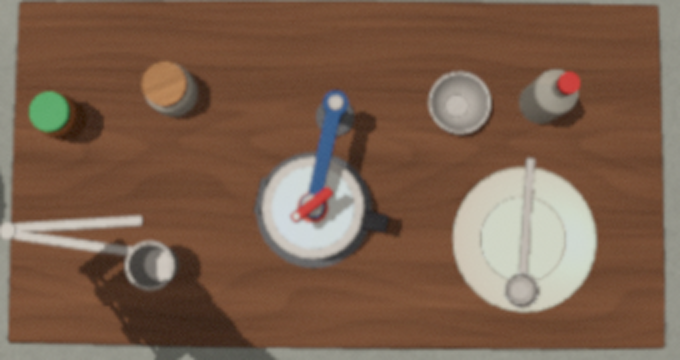

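View pics/s30c.png

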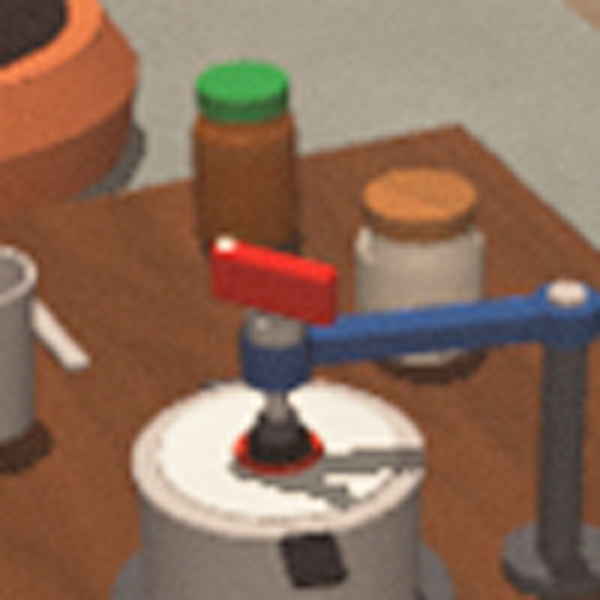

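```bash
python3 - <<'E'
from h import *
np.set_printoptions(precision=4,suppress=True)
t=load("top30"); s=load("side30"); t0=load("top0")
T=lambda *p:(np.array(p,float)+.5)/2-.5+[130,130]
a=plane(t,T([296,217],[331,191]),.223); print("knob",a.mean(0),np.degrees(np.arctan2(*(a[0]-a[1])[1::-1])))
S=lambda *p:(np.array(p,float)+.5)/6-.5+[220,150]
print("tri knob dot",tri(t,T([296,217]),s,S([227,243])))
print("pivot",plane(t,T([335,102]),.184),"boss earlier (.4738,.0357)")
a=plane(t,T([530,162],[521,290]),.054); print("ladle",a,"mid",a[0]+(a[1]-a[0])*110/192,"plate .4323 -.2703")
# bystanders unchanged? compare frames
d=np.abs(cv2.GaussianBlur(t["frame"],(0,0),1).astype(int)-cv2.GaussianBlur(t0["frame"],(0,0),1)).max(2)
for n,(x,y) in dict(katori=(360,182),bottle=(405,178),salt=(213,174),spice=(155,186),tumbler=(205,263),tongs=(165,248),plate=(425,249)).items(): print(n,(d[y-18:y+18,x-18:x+18]>40).sum())
f0=load("top0")["frame"].astype(int);f=t["frame"].astype(int)
m=((f.min(2)>150)&(f[:,:,0]-f[:,:,2]<45)).astype(np.uint8); n,l,st,c=cv2.connectedComponentsWithStats(m); i=l[265,410]; cn=max(cv2.findContours((l==i).astype(np.uint8),0,1)[0],key=len); print(cv2.fitEllipse(cv2.convexHull(cn)))
E
```

```text
knob [0.4741 0.0328 0.223 ] 127.11486275795673
tri knob dot [[0.4595 0.0541 0.2227 0.0048]]
pivot [[0.6112 0.0062 0.184 ]] boss earlier (.4738,.0357)
ladle [[ 0.5445 -0.2787  0.054 ]
 [ 0.359  -0.2647  0.054 ]] mid [ 0.4382 -0.2707  0.054 ] plate .4323 -.2703
katori 47
bottle 0
salt 0
spice 0
tumbler 364
tongs 81
plate 0
((391.8964538574219, 248.69239807128906), (70.12159729003906, 73.08650207519531), 177.80386352539062)
```

Everything checks out. The tumbler, tongs and katori differences come from robot or clamp shadows, as their outlines sit in the same places. Handing in.

```bash
python3 -c "
from workcell import ticket
print(ticket.job_done())"
```

```text
the job is handed in; nothing more can be done
None
```

I did all the steps in the order asked and handed the job in at about 33 s; no verdict was reported. The least certain part is the exact amount of the last quarter turn.

**Last checks**
- **Ladle:** it rests on the white plate, with its middle about 6 mm from the plate's centre.
- **Lid:** it looks flat and shut, and the fingertip stood on its face at z = 0.115 m.
- **Clamp arm:** I pushed it until it stopped moving at 12–16 N. The knob's axis is about 3 mm from the boss centre in the top view, within calibration error.
- **Knob:** I turned it about 200.6° clockwise in two grips and let go. The white dot's direction in the final picture (127°) agrees with the expected 128°.
- **Bystanders:** in the final pictures they stand where they were. The robot is clear of everything.

**Doubts**
- **Touch point:** the wrist torque (about 0.11 N m, noisy) did not show the expected rise from 0.09 to 0.15 N m. I placed the touch at about 111° from pictures, where the foot stopped coming down between 98° and 113° of turn. The quarter turn could be off by about 5°.
- **Force on the lid:** the final press with the closed fingertips briefly reached about 53 N at the wrist. That is under the 120 N limit, but more than I intended.

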